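# Pack up the robot demo

### The job

The demo is over, so clear the mat: pull the blue-fronted drawer well open, lay every white camera module in the drawer and every black servo module in the open orange case. When everything is put away, and not before, push the drawer fully shut, and close the case by tipping its leaning lid forward past upright and then letting go, so that it falls shut by its own weight: do not follow or carry it down. Leave the die, the tape and the mug where they are.

Things in the scene. Friction and masses are not known exactly. Their poses are not given: they have to be found in the camera images.
- servo0_mid (a point): Servo module, may be absent: black block with a thin green band all round and a round aluminium horn on top; block 70 (its x) x 40 (its y) x 46 (its z) mm, about 160 g; the horn, 24 mm across, stands 4 mm above the block, 17 mm from the middle towards +x. Point: the centre of the block, 23 mm above its base. Stands on its base on the mat, any yaw.
- servo1_mid (a point): Servo module, may be absent: black block with a thin green band all round and a round aluminium horn on top; block 70 (its x) x 40 (its y) x 46 (its z) mm, about 160 g; the horn, 24 mm across, stands 4 mm above the block, 17 mm from the middle towards +x. Point: the centre of the block, 23 mm above its base. Stands on its base on the mat, any yaw.
- servo2_mid (a point): Servo module, may be absent: black block with a thin green band all round and a round aluminium horn on top; block 70 (its x) x 40 (its y) x 46 (its z) mm, about 160 g; the horn, 24 mm across, stands 4 mm above the block, 17 mm from the middle towards +x. Point: the centre of the block, 23 mm above its base. Stands on its base on the mat, any yaw.
- camera0_mid (a point): Camera module, may be absent: white housing with a black round lens at one end; housing 66 (its x) x 38 (its y) x 36 (its z) mm, about 120 g; the lens, 28 mm across, sticks out 14 mm at the +x end. Point: the centre of the housing, 18 mm above its base. Stands on its base on the mat, any yaw.
- camera1_mid (a point): Camera module, may be absent: white housing with a black round lens at one end; housing 66 (its x) x 38 (its y) x 36 (its z) mm, about 120 g; the lens, 28 mm across, sticks out 14 mm at the +x end. Point: the centre of the housing, 18 mm above its base. Stands on its base on the mat, any yaw.
- camera2_mid (a point): Camera module, may be absent: white housing with a black round lens at one end; housing 66 (its x) x 38 (its y) x 36 (its z) mm, about 120 g; the lens, 28 mm across, sticks out 14 mm at the +x end. Point: the centre of the housing, 18 mm above its base. Stands on its base on the mat, any yaw.
- case_in (a point): Orange transport case, open box fixed on the table to the left or right, outside 180 (x) x 250 (y) x 65 (z) mm, walls and floor 6 mm. Point: centre of the inner floor, 6 mm above the table; x points from the robot's side to the hinge side, y along the hinge, z up.
- lid (a joint): Hinge of the orange case's lid, rad: 0 shut flat on the rim, 1.57 upright, 1.85 open stop, leaning back away from the robot. It starts leaning back and rests against that stop. Free hinge with a damper: forward of about 1.5 it sinks shut by its own weight in about a second or two, else it falls back open. About a newton near its outer edge moves it.
- lid_hinge (a point): Lid's hinge line, at its middle, on the underside of the lid, on the far (+x) rim 65.5 mm above the table. The lid is a plain slab 180 mm deep from the hinge, 250 mm along the hinge, 12 mm thick, 350 g; its own axes: y along the hinge, -x from the hinge to the outer edge, z from the underside to the outside (when it leans open, the outside looks away from the robot).
- lid_edge (a point): Middle of the lid's outer edge, on the outside face: 180 mm from the hinge line and 12 mm from the underside.
- chest_drawer0 (a joint): Slide of the only drawer of the grey desk unit with the blue front (fixed on the table on the side opposite the case), m: 0 shut, 0.166 open stop, starts at 0 to 0.02; it slides towards the robot along the unit's -x, friction about 1 N, and stays where it is left.
- chest_drawer0_handle (a point): Middle of the drawer's steel bar handle, on the bar's axis: 62 mm above the table, 35 mm in front of the blue front. The bar is 120 mm long, about 10 mm thick, runs along y (level); x points from the bar to the drawer's front. The top of the front is 88 mm and the top of the unit 100 mm above the table; the unit is 240 mm deep and 250 mm wide.
- drawer_in (a point): On the drawer's inner floor (22 mm above the table), mid-width, 54 mm behind the inside of its front wall (front 21 mm thick in all); moves with the drawer. Inside, the drawer is 195 mm deep (x), 208 mm wide (y), 56 mm high (side walls' top 78 mm above the table); x points into the unit, z up. With the drawer 0.15 open this point lies about 90 mm in front of the unit's body; shut, 45 mm in front of the unit's centre.
- die: Bystander: ivory 42 mm foam die on the mat; origin at its underside.
- tape: Bystander: roll of yellow tape lying flat, 68 mm across, 24 mm high; origin at its underside.
- mug: Bystander: white mug, 76 mm across, 90 mm high, in the middle of the mat's far edge; origin at its underside.

How it is judged (in metres and radians):
On the way, in this order (a step that is already met when the one before it is completed fails the run):
1. the drawer has been pulled open (by at least 110 mm) (value of joint chest_drawer0 above 0.11 m), for 0.2 s.
2. all the servo modules present lie in the case and all the camera modules present in the drawer, while the drawer is still open (more than 80 mm) and the lid still open (x of servo0_mid in the frame of case_in between -0.088 and 0.088 m and y of servo0_mid in the frame of case_in between -0.122 and 0.122 m and z of each of servo0_mid, servo1_mid, servo2_mid in the frame of case_in below 0.055 m and x of servo1_mid in the frame of case_in between -0.088 and 0.088 m and y of servo1_mid in the frame of case_in between -0.122 and 0.122 m and x of servo2_mid in the frame of case_in between -0.088 and 0.088 m and y of servo2_mid in the frame of case_in between -0.122 and 0.122 m and x of camera0_mid in the frame of drawer_in between -0.06 and 0.135 m and y of camera0_mid in the frame of drawer_in between -0.106 and 0.106 m and z of each of camera0_mid, camera1_mid, camera2_mid in the frame of drawer_in below 0.05 m and x of camera1_mid in the frame of drawer_in between -0.06 and 0.135 m and y of camera1_mid in the frame of drawer_in between -0.106 and 0.106 m and x of camera2_mid in the frame of drawer_in between -0.06 and 0.135 m and y of camera2_mid in the frame of drawer_in between -0.106 and 0.106 m and value of joint chest_drawer0 above 0.08 m and value of joint lid above 1.4 rad), for 0.2 s.
At the end, for the whole second after the job is handed in: every servo module present is inside the case and every camera module present inside the drawer, at rest; the lid is shut (below 0.04 rad); the drawer is shut (within 10 mm) (x of servo0_mid in the frame of case_in between -0.088 and 0.088 m and y of servo0_mid in the frame of case_in between -0.122 and 0.122 m and z of each of servo0_mid, servo1_mid, servo2_mid in the frame of case_in below 0.055 m and x of servo1_mid in the frame of case_in between -0.088 and 0.088 m and y of servo1_mid in the frame of case_in between -0.122 and 0.122 m and x of servo2_mid in the frame of case_in between -0.088 and 0.088 m and y of servo2_mid in the frame of case_in between -0.122 and 0.122 m and x of camera0_mid in the frame of drawer_in between -0.06 and 0.135 m and y of camera0_mid in the frame of drawer_in between -0.106 and 0.106 m and z of each of camera0_mid, camera1_mid, camera2_mid in the frame of drawer_in below 0.05 m and x of camera1_mid in the frame of drawer_in between -0.06 and 0.135 m and y of camera1_mid in the frame of drawer_in between -0.106 and 0.106 m and x of camera2_mid in the frame of drawer_in between -0.06 and 0.135 m and y of camera2_mid in the frame of drawer_in between -0.106 and 0.106 m and value of joint lid below 0.04 rad and value of joint chest_drawer0 below 0.01 m and linear speed of each of servo0, servo1, servo2, camera0, camera1, camera2 below 0.03 m/s); the robot touches nothing.
It fails at once if the robot touches the lid on its way down (between 0.9 and 0.1 rad from shut): it must fall by its own weight (value of joint lid between 0.1 and 0.9 rad and contact force between any of the fingers, the arm and lid above 0.5 N).
It fails at once if a bystander (die, tape, mug) is moved by more than 60 mm (distance of any of die, tape, mug from where it was at the start of the episode above 0.06 m).
Of servo0, servo1, servo2 only 2 to 3 are there at a start; the rules pass over those that are not, and their reading is None.
Of camera0, camera1, camera2 only 2 to 3 are there at a start; the rules pass over those that are not, and their reading is None.
At some moment in a run one of servo0, servo1, servo2, camera0, camera1, camera2 may be knocked a few centimetres aside while the robot is not near it.
Once in a run the grip may slacken for a moment while it holds something.
It also fails if it takes over 210 s, if anything falls off the work surface, if the arm or the gripper's body presses on something with over 40 N, if the wrist force passes 120 N, or if a joint passes its speed limit or range.

### The arm

A 7-joint arm with a two-finger parallel gripper is mounted at the origin on the work surface. World frame = base frame: x ahead of the robot, y to its left, z up, the work surface at z = 0. Lengths are in mm, angles in rad, forces in N, time in s.
With the tool pointing down it reaches from about 400 to 875 mm from the base axis. Payload 4.4 kg.
Tool frame: the origin (TCP) lies between the finger pads; the fingertips stand ctrl.tcp_to_tips ahead of it and the grasp point (between the pads) lies 8 mm behind it (ctrl.tcp_to_tips is the distance from the TCP to the fingertips, in mm); z points along the fingers, y is the direction in which the jaws open and shut (so a half turn about z gives the same grasp; the last joint's range is limited). The gripper opens to 85 mm and grips with 20 to 120 N. Pads are 22 mm wide; open, the fingers measure 114 mm over their backs; the gripper's body (76 mm by 85 mm) begins 54 mm behind the grasp point. The pads swing forward as they close: fully open they stand 13 mm farther back than shut.
Start: joints at [-1.356, 0.628, 0.038, 1.517, -0.027, 0.996, -0.02], TCP at [180.107, 624.563, 242.313] pointing down, gripper open.
Joint ranges: [-3.06, 3.06], [-0.37, 2.12], [-1.25, 1.32], [0.18, 2.47], [-1.1, 4.24], [0.23, 1.98], [-2.94, 2.94]. Speed limits (rad/s): [2.57, 2.57, 3.14, 3.14, 3.14, 3.14, 3.14].

### API

Orientations are given as [roll, pitch, yaw] about the fixed x, y, z axes, in that order (R = Rz(yaw) Ry(pitch) Rx(roll)).
In Python, from cell import ctrl gives the robot as it stands.
- The arm moves only by the tool send_rows, never from a script. Its argument "rows" is a list of rows, each an object of numbers: "x", "y", "z": the shift along the world's x, y, z in cm; "roll": the turn about the world's z in degrees; "claw": the closure, from 0 (fully open) to 1 (shut). A call has 1 to 5 rows; each row is the pose to reach, as a shift and turn from the pose commanded when the call began; what a row does not reach only later rows make up. A row lasts 1/12 s, in which the tool goes at most 41.7 mm and 7.16 degrees, less where a joint would pass 70% of its speed; a pose out of reach is approached as far as the arm can. A call with a gripper value outside its range is refused whole. The fingers move at their own pace and stop on an object; the grip force is fixed at half the most. Time passes only in rows, so rows that repeat a pose let the fingers close. It gives the time, the measured TCP pose, the force and the opening at its end, in the units of the state.
- ctrl.read_state(): the state, without advancing time (a new reading comes with each control period).
- ctrl.get_image(name): name is "scene" or "top" or "wrist"; returns (picture, depth): 480x640x3 uint8, blue, green, red; 480x640 float32, mm along the optical axis (not along the pixel's ray), 0 where there is no reading.
- ctrl.get_calibration(name): a dict with "intrinsics" (3x3 intrinsics, pixels), "T" (4x4, takes a point from camera to world coordinates). Camera axes: x right, y down, z forward; pixel columns grow to the right and rows downward; lengths in mm; the calibration is good to about 2 mm. A picture is of the moment at which its call begins: read the wrist's pose just before it. get_calibration takes no time and is no camera call; for the wrist camera it gives the pose at the moment of the call.
- ctrl.finish_job(): hands the job in, once; it reports no verdict.
Trained networks look in the newest picture that a camera, given by its name, has taken for a name from the list of things; names that differ only in an ending like _2 or _b are one class to them, and where a whole thing is asked for, a point or a joint stands for the part that bears it (a point fixed in the world has none). Each returns a list of dicts, best first, with "confidence" (0 to 1); they miss things now and then, are a little off and sometimes report something else, mostly with a low value. They report only what shows in the picture. A call takes as long as a camera call.
- ctrl.recognise(camera, query): "uv" ([column, row] in pixels, amid what is visible of it).
- ctrl.regions_of(camera, query): "region" (480x640 bool, what is visible of it) and "uv" ([column, row] in pixels, amid what is visible of it).
- ctrl.place_of(camera, query): "uv" ([column, row] in pixels: a listed point, or the origin of a listed thing).
The state is a dict: "clock": time; "qpos": joint angles; "qd": joint speeds; "tau": joint torques, N m; "eef_pos": TCP position; "tool_rot": TCP orientation; "force": force on the tool from outside, world axes, zero at the start; "torque": the same for the moment, N m; "width": finger opening in mm.
Only numpy, scipy, OpenCV 4.12 (cv2) and the standard library are available. Lean on these libraries where they do the work, as an engineer would, in place of code of your own. Each camera call takes 0.05 s, during which the arm holds its last target. There are 200 camera calls.

## Working session

There is one attempt and no reset: what is moved stays moved. The work goes in short steps, Python scripts to look and compute and a tool call to move; the robot and the scene stay as the last step left them, time stands still between calls to the robot, and variables do not carry over. Pictures are saved under pics/ and viewed, on a budget of 14 in all, crops included, one or two more only if the job needs it, and the job is handed in when it is done.

Besides the shell and the picture viewer there is one more tool, called after "Request:" as a command line: name --argument value ..., lists and objects as JSON in quotes. send_rows: Moves the arm, as the interface text tells. Its arguments: {"type":"object","properties":{"rows":{"type":"array"}},"required":["rows"]}

```bash
mkdir -p pics; ls
python3 - <<'E'
from cell import ctrl
import cv2
s=ctrl.read_state();print({k:s[k] for k in('clock','eef_pos','tool_rot','width','force')},ctrl.tcp_to_tips)
for n in('scene','top'):
    im,d=ctrl.get_image(n);cv2.imwrite(f'pics/{n}0.png',im)
    c=ctrl.get_calibration(n);print(n,c)
E
```

```text
pics
{'clock': 0.0, 'eef_pos': array([179.90251458, 623.95594259, 241.38593714]), 'tool_rot': array([-3.13964425e+00,  1.75146618e-05,  2.86081027e+00]), 'width': 85.04203308266652, 'force': array([-0.04118751,  0.34053711, -0.08948579])} 11.0
scene {'intrinsics': array([[546.86616089,   0.        , 317.69966743],
       [  0.        , 546.86616089, 243.66365291],
       [  0.        ,   0.        ,   1.        ]]), 'T': array([[-1.73292175e-01,  8.26935813e-01, -5.34927082e-01,
         1.27502879e+03],
       [ 9.84835005e-01,  1.40889009e-01, -1.01243767e-01,
         1.38235489e+02],
       [-8.35675047e-03, -5.44359668e-01, -8.38810299e-01,
         1.15160335e+03],
       [ 0.00000000e+00,  0.00000000e+00,  0.00000000e+00,
         1.00000000e+00]])}
top {'intrinsics': array([[585.55164907,   0.        , 322.3705835 ],
       [  0.        , 585.55164907, 234.07247574],
       [  0.        ,   0.        ,   1.        ]]), 'T': array([[-1.46967198e-02, -9.89608086e-01,  1.43037904e-01,
         3.89114330e+02],
       [-9.99601887e-01,  1.79871170e-02,  2.17377876e-02,
        -1.93272681e+01],
       [-2.40847299e-02, -1.42661485e-01, -9.89478462e-01,
         1.38198266e+03],
       [ 0.00000000e+00,  0.00000000e+00,  0.00000000e+00,
         1.00000000e+00]])}
```

View both.

View pics/top0.png

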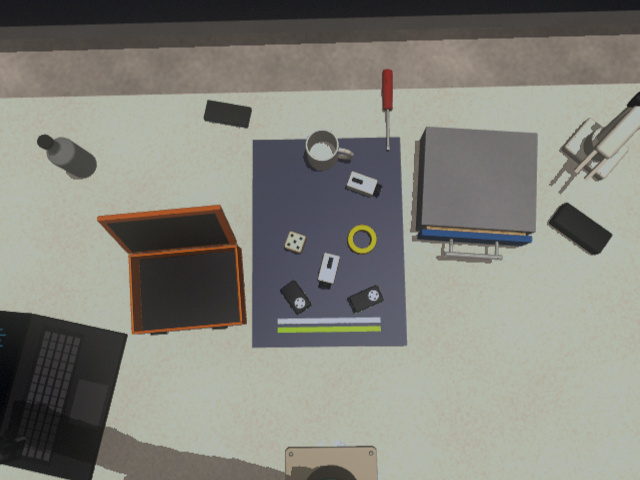

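```bash
cat > h.py <<'E'
from cell import ctrl
import numpy as np, cv2
def world(n,uv,d=None,z=None):
    c=ctrl.get_calibration(n);K=c['intrinsics'];T=np.array(c['T'])
    r=T[:3,:3]@np.linalg.inv(K)@np.array([uv[0],uv[1],1.])
    s=d if z is None else (z-T[2,3])/r[2]
    return T[:3,3]+r*s
def cloud(n,reg,d):
    c=ctrl.get_calibration(n);K=c['intrinsics'];T=np.array(c['T'])
    v,u=np.nonzero(reg&(d>0));p=np.stack([u,v,np.ones_like(u)])*d[v,u]
    return (T[:3,:3]@np.linalg.inv(K)@p).T+T[:3,3]
def objs(n='top',names=('servo0_mid','camera0_mid','die','tape','mug')):
    im,d=ctrl.get_image(n)
    for q in names:
        for r in ctrl.regions_of(n,q):
            if r['confidence']<.3: continue
            m=cv2.erode(r['region'].astype(np.uint8),np.ones((3,3)))>0
            P=cloud(n,m,d)
            if len(P)<20: print(q,r['confidence'],r['uv'],'few');continue
            zt=np.percentile(P[:,2],90)
            Q=P[P[:,2]>zt-8]
            (cx,cy),(w,h),a=cv2.minAreaRect(Q[:,:2].astype(np.float32))
            if w<h: w,h,a=h,w,a+90
            print(q,'%.2f'%r['confidence'],np.round(r['uv']),'c %.0f %.0f ztop %.0f size %.0f %.0f yaw %.0f'%(cx,cy,zt,w,h,(a+90)%180-90),'n',len(Q))
    return im,d
E
python3 - <<'E'
from h import *
im,d=objs()
for q,z in(('case_in',6),('lid_hinge',65.5),('lid_edge',None),('chest_drawer0_handle',62),('drawer_in',22),('servo0_mid',23),('camera0_mid',18)):
    for r in ctrl.place_of('top',q):
        u,v=np.round(r['uv']).astype(int)
        print(q,r['confidence'],r['uv'],world('top',r['uv'],z=z,d=d[v,u]).round())
E
```

```text
camera0_mid 0.63 [364. 183.] c 699 -90 ztop 40 size 76 35 yaw 69 n 374
die 0.86 [297. 244.] c 565 73 ztop 45 size 38 38 yaw -19 n 241
die 0.60 [476. 238.] c 569 -331 ztop 89 size 240 22 yaw 85 n 766
tape 0.91 [366. 232.] c 572 -82 ztop 27 size 61 60 yaw -46 n 218
mug 0.71 [322. 152.] c 783 0 ztop 86 size 88 73 yaw -67 n 195
lid_hinge 0.79 [182.1, 246.8] [556. 330.  66.]
lid_edge 0.66 [157.3, 208.0] [660. 410.  -3.]
chest_drawer0_handle 0.79 [476.0, 252.9] [ 531. -336.   62.]
chest_drawer0_handle 0.39 [188.6, 289.6] [459. 314.  62.]
drawer_in 0.7 [296.7, 244.2] [563.  71.  22.]
camera0_mid 0.78 [362.7, 182.7] [708. -87.  18.]
```

```bash
cat >> h.py <<'E'
def blobs(n='top',lo=28,hi=60,box=(300,850,-170,160),mn=120):
    im,d=ctrl.get_image(n)
    P=cloud(n,np.ones((480,640),bool),np.where(d>0,d,1e6)).reshape(480,640,3)
    ok=(P[...,2]>lo)&(P[...,2]<hi)&(P[...,0]>box[0])&(P[...,0]<box[1])&(P[...,1]>box[2])&(P[...,1]<box[3])
    k,L,st,_=cv2.connectedComponentsWithStats(ok.astype(np.uint8))
    for i in range(1,k):
        if st[i,4]<mn: continue
        m=L==i;Q=P[m]; col=np.median(im[m],0)
        zt=np.percentile(Q[:,2],95);Q2=Q
        (cx,cy),(w,h),a=cv2.minAreaRect(Q2[:,:2].astype(np.float32))
        if w<h: w,h,a=h,w,a+90
        v,u=np.nonzero(m)
        print('uv %d %d'%(u.mean(),v.mean()),'c %.0f %.0f ztop %.0f size %.0f %.0f yaw %.0f'%(cx,cy,zt,w,h,(a+90)%180-90),'n',len(Q),'bgr',col)
    return im,d,P
E
python3 - <<'E'
from h import *
print('mat');im,d,P=blobs()
print('case rim');blobs(lo=58,hi=72,box=(300,800,180,520),mn=50)
print('lid');blobs(lo=80,hi=300,box=(300,900,180,520),mn=50)
print('unit');blobs(lo=93,hi=110,box=(300,1000,-520,-170))
print('front');blobs(lo=80,hi=93,box=(300,1000,-520,-170),mn=50)
print('handle');blobs(lo=45,hi=75,box=(300,1000,-520,-170),mn=20)
c=cv2.resize(im[120:350,240:410],None,fx=3.4,fy=2.6*1.0);c=cv2.resize(im[160:330,250:400],None,fx=4,fy=3.5);cv2.imwrite('pics/c1.png',c)
E
```

```text
mat
uv 321 139 c 802 9 ztop 58 size 67 30 yaw -85 n 125 bgr [69. 74. 77.]
uv 363 183 c 701 -91 ztop 41 size 80 40 yaw 69 n 489 bgr [180. 179. 173.]
uv 294 241 c 566 75 ztop 47 size 43 42 yaw 70 n 329 bgr [142. 162. 167.]
uv 328 269 c 498 -1 ztop 40 size 80 38 yaw -15 n 503 bgr [185. 179. 173.]
uv 295 297 c 439 73 ztop 52 size 70 40 yaw 35 n 550 bgr [51. 51. 51.]
uv 365 298 c 433 -87 ztop 51 size 70 40 yaw -67 n 551 bgr [59. 59. 59.]
case rim
uv 183 286 c 460 323 ztop 70 size 252 189 yaw -86 n 1184 bgr [ 38.  82. 147.]
lid
uv 168 228 c 581 332 ztop 238 size 251 59 yaw -86 n 4640 bgr [36. 41. 42.]
unit
uv 479 179 c 694 -344 ztop 104 size 253 227 yaw 85 n 11141 bgr [115. 115. 118.]
front
uv 475 235 c 569 -332 ztop 91 size 243 21 yaw 85 n 807 bgr [124.  81.  51.]
handle
uv 421 185 c 702 -219 ztop 74 size 227 16 yaw -1 n 174 bgr [47. 47. 48.]
uv 472 248 c 542 -329 ztop 72 size 243 51 yaw 82 n 585 bgr [111. 115. 116.]
```

View pics/c1.png

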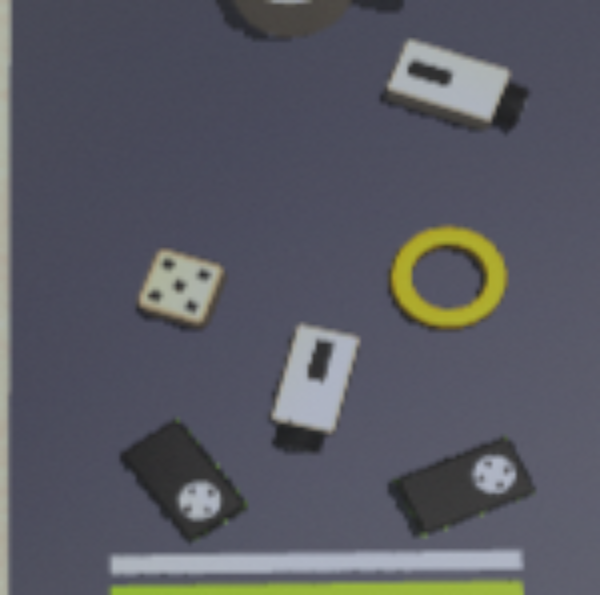

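View pics/scene0.png

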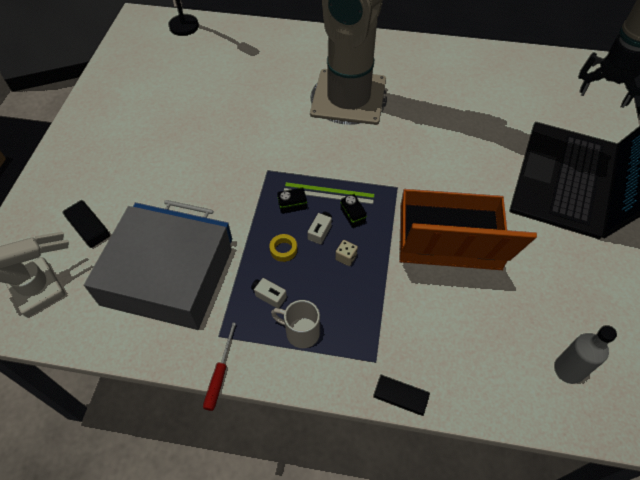

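Request:
send_rows --rows '[{"x": 4, "y": -2, "z": 1, "roll": -7, "claw": 0}, {"x": 8, "y": -5, "z": 2, "roll": -14, "claw": 0}, {"x": 12, "y": -8, "z": 2, "roll": -21, "claw": 0}, {"x": 15, "y": -11, "z": 2, "roll": -28, "claw": 0}, {"x": 17, "y": -14, "z": 2, "roll": -35, "claw": 0.65}]'

```text
clock: 1.47
eef_pos: [342.3, 496.4, 262.7]
tool_rot: [3.139, -0.0, 2.244]
force: [1.0, -0.7, 1.0]
width: 75.6
```

Request:
send_rows --rows '[{"x": 2, "y": -3.5, "roll": -7, "claw": 0.65}, {"x": 4, "y": -7, "roll": -14, "claw": 0.65}, {"x": 6, "y": -10.5, "roll": -21, "claw": 0.65}, {"x": 8, "y": -14, "roll": -28, "claw": 0.65}, {"x": 10, "y": -17.5, "roll": -35, "claw": 0.65}]'

```text
$.rows[0]: bad value
```

Request:
send_rows --rows '[{"x": 2, "y": -3.5, "z": 0, "roll": -7, "claw": 0.65}, {"x": 4, "y": -7, "z": 0, "roll": -14, "claw": 0.65}, {"x": 6, "y": -10.5, "z": 0, "roll": -21, "claw": 0.65}, {"x": 8, "y": -14, "z": 0, "roll": -28, "claw": 0.65}, {"x": 10, "y": -17.5, "z": 0, "roll": -35, "claw": 0.65}]'

```text
clock: 1.88
eef_pos: [440.6, 320.4, 262.5]
tool_rot: [3.141, -0.001, 1.633]
force: [0.8, -0.3, 0.5]
width: 30.0
```

Request:
send_rows --rows '[{"x": 1, "y": -4, "z": 0, "roll": -7, "claw": 0.65}, {"x": 2, "y": -8, "z": 0, "roll": -9, "claw": 0.65}, {"x": 3, "y": -12, "z": 0, "roll": -9, "claw": 0.65}, {"x": 4, "y": -16, "z": 0, "roll": -9, "claw": 0.65}, {"x": 4, "y": -20, "z": 0, "roll": -9, "claw": 0.65}]'

```text
clock: 2.3
eef_pos: [481.8, 120.1, 262.6]
tool_rot: [3.139, -0.0, 1.482]
force: [1.5, 0.8, 0.3]
width: 29.8
```

Request:
send_rows --rows '[{"x": 1, "y": -4, "z": 0, "roll": 0, "claw": 0.65}, {"x": 2, "y": -8, "z": 0, "roll": 0, "claw": 0.65}, {"x": 2, "y": -12, "z": 0, "roll": 0, "claw": 0.65}, {"x": 2, "y": -16, "z": 0, "roll": 0, "claw": 0.65}, {"x": 2, "y": -20, "z": 0, "roll": 0, "claw": 0.65}]'

```text
clock: 2.72
eef_pos: [499.9, -79.8, 262.4]
tool_rot: [3.141, -0.0, 1.482]
force: [0.5, -0.3, 0.3]
width: 29.6
```

Request:
send_rows --rows '[{"x": 0, "y": -4, "z": 0, "roll": 0, "claw": 0.65}, {"x": 0, "y": -8, "z": 0, "roll": 0, "claw": 0.65}, {"x": 0, "y": -12, "z": 0, "roll": 0, "claw": 0.65}, {"x": 0.5, "y": -16, "z": 0, "roll": 0, "claw": 0.65}, {"x": 0.5, "y": -19, "z": 0, "roll": 0, "claw": 0.65}]'

```text
clock: 3.13
eef_pos: [505.0, -271.9, 262.6]
tool_rot: [3.14, 0.002, 1.48]
force: [0.0, 0.4, -0.4]
width: 30.1
```

Request:
send_rows --rows '[{"x": 0, "y": -2, "z": -2, "roll": 0, "claw": 0.65}, {"x": 0, "y": -4, "z": -4, "roll": 0, "claw": 0.65}, {"x": 0, "y": -4.8, "z": -7, "roll": 0, "claw": 0.65}, {"x": 0, "y": -4.8, "z": -10, "roll": 0, "claw": 0.65}, {"x": 0, "y": -4.8, "z": -12, "roll": 0, "claw": 0.65}]'

```text
clock: 3.55
eef_pos: [503.8, -316.2, 139.7]
tool_rot: [-3.139, -0.001, 1.48]
force: [0.6, 0.3, 0.1]
width: 29.8
```

Run:
```python
from h import *
print(ctrl.read_state()['eef_pos'],ctrl.read_state()['tool_rot'])
im,d=ctrl.get_image('wrist');cv2.imwrite('pics/w1.png',im)
P=cloud('wrist',np.ones((480,640),bool),np.where(d>0,d,1e6)).reshape(480,640,3)
ok=(P[...,2]>50)&(P[...,2]<75)&(P[...,0]<545)&(P[...,0]>490)&(P[...,1]<-240)&(P[...,1]>-420)
Q=P[ok];print(len(Q),Q.mean(0),Q.min(0),Q.max(0))
for lo in range(-400,-250,20):
    q=Q[(Q[:,1]>lo)&(Q[:,1]<lo+20)]
    if len(q): print(lo,len(q),np.median(q,0).round(1),np.percentile(q[:,0],[5,95]).round(1))
for r in ctrl.place_of('wrist','chest_drawer0_handle'): print(r, world('wrist',r['uv'],z=62))
```

```text
[ 503.76538463 -316.19585237  139.71625785] [-3.13935067e+00 -9.83793957e-04  1.48045855e+00]
2933 [ 524.82083942 -311.38480862   63.81424777] [ 512.97280951 -392.4846628    58.28154459] [ 544.98005243 -262.887886     66.90840471]
-400 173 [ 517.2 -385.    64.2] [513.4 521.1]
-380 256 [ 517.1 -371.8   64.1] [514.1 520. ]
-360 200 [ 518.1 -349.9   63.6] [516.  520.1]
-340 408 [ 521.5 -327.8   64.1] [517.7 527.9]
-320 536 [ 524.4 -309.7   64.3] [519.8 529.5]
-300 633 [ 526.3 -289.1   64.2] [521.3 536.9]
-280 727 [ 529.9 -274.4   63.8] [523.4 542.8]
{'uv': [356.4, 265.1], 'confidence': 0.88} [ 524.69545767 -326.90155406   62.        ]
```

View pics/w1.png

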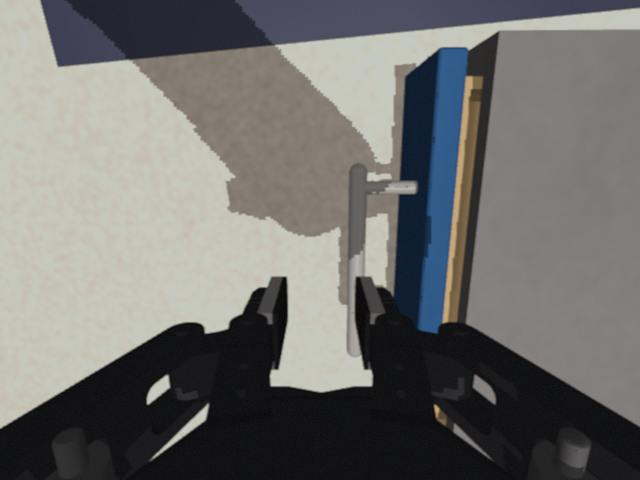

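Request:
send_rows --rows '[{"x": 1.4, "y": 0, "z": -1, "roll": 0, "claw": 0.65}, {"x": 1.4, "y": 0, "z": -3, "roll": 0, "claw": 0.65}, {"x": 1.4, "y": 0, "z": -5, "roll": 0, "claw": 0.65}, {"x": 1.4, "y": 0, "z": -7, "roll": 0, "claw": 0.65}, {"x": 1.4, "y": 0, "z": -8.6, "roll": 0, "claw": 0.65}]'

```text
clock: 4.07
eef_pos: [520.0, -316.1, 56.7]
tool_rot: [3.14, 0.001, 1.483]
force: [-0.0, -0.2, -0.0]
width: 29.6
```

Request:
send_rows --rows '[{"x": 0, "y": 0, "z": 0, "roll": 0, "claw": 0.65}, {"x": 0.2, "y": 0, "z": 0, "roll": 0, "claw": 0.95}, {"x": 0.2, "y": 0, "z": 0, "roll": 0, "claw": 0.95}, {"x": 0.2, "y": 0, "z": 0, "roll": 0, "claw": 0.95}, {"x": 0.2, "y": 0, "z": 0, "roll": 0, "claw": 0.95}]'

```text
clock: 4.48
eef_pos: [522.4, -316.4, 58.0]
tool_rot: [3.138, 0.001, 1.483]
force: [1.2, -0.1, 4.1]
width: 8.7
```

Request:
send_rows --rows '[{"x": -2.5, "y": 0.2, "z": 0, "roll": 0, "claw": 0.95}, {"x": -5.5, "y": 0.5, "z": 0, "roll": 0, "claw": 0.95}, {"x": -8.5, "y": 0.7, "z": 0, "roll": 0, "claw": 0.95}, {"x": -11.5, "y": 1.0, "z": 0, "roll": 0, "claw": 0.95}, {"x": -14, "y": 1.2, "z": 0, "roll": 0, "claw": 0.95}]'

```text
clock: 4.9
eef_pos: [380.5, -304.4, 58.0]
tool_rot: [3.139, 0.002, 1.482]
force: [1.6, 0.2, 3.7]
width: 8.8
```

Request:
send_rows --rows '[{"x": -0.6, "y": 0.1, "z": 0, "roll": 0, "claw": 0.95}, {"x": -0.9, "y": 0.1, "z": 0, "roll": 0, "claw": 0.95}, {"x": -0.9, "y": 0.1, "z": 0, "roll": 0, "claw": 0.6}, {"x": -0.9, "y": 0.1, "z": 0, "roll": 0, "claw": 0.6}, {"x": -0.9, "y": 0.1, "z": 0, "roll": 0, "claw": 0.6}]'

```text
clock: 5.32
eef_pos: [372.3, -303.3, 56.5]
tool_rot: [3.141, 0.001, 1.482]
force: [-0.7, -1.2, 1.0]
width: 33.8
```

Request:
send_rows --rows '[{"x": 0, "y": 0, "z": 3, "roll": 0, "claw": 0.5}, {"x": 0, "y": 0, "z": 7, "roll": 7, "claw": 0}, {"x": 1, "y": 3, "z": 10, "roll": 14, "claw": 0}, {"x": 3, "y": 6, "z": 10, "roll": 21, "claw": 0}, {"x": 5, "y": 9, "z": 10, "roll": 28, "claw": 0}]'

```text
clock: 5.73
eef_pos: [423.8, -212.8, 158.4]
tool_rot: [3.139, 0.004, 1.975]
force: [2.0, 0.0, -0.7]
width: 85.2
```

Request:
send_rows --rows '[{"x": 2, "y": 3.5, "z": 0, "roll": 7, "claw": 0}, {"x": 4, "y": 7, "z": 0, "roll": 14, "claw": 0}, {"x": 6, "y": 10.5, "z": 0, "roll": 21, "claw": 0}, {"x": 7, "y": 14, "z": 0, "roll": 28, "claw": 0}, {"x": 8, "y": 17, "z": 0, "roll": 35, "claw": 0}]'

```text
clock: 6.15
eef_pos: [503.1, -39.5, 156.2]
tool_rot: [3.141, 0.0, 2.59]
force: [-0.7, -0.5, -0.1]
width: 85.8
```

Request:
send_rows --rows '[{"x": 0, "y": 2, "z": 0, "roll": 7, "claw": 0}, {"x": 0, "y": 4, "z": 0, "roll": 14, "claw": 0}, {"x": 0, "y": 4, "z": 0, "roll": 17, "claw": 0}, {"x": 0, "y": 4, "z": 0, "roll": 17, "claw": 0}]'

```text
clock: 6.48
eef_pos: [502.2, -1.0, 156.1]
tool_rot: [3.141, -0.0, 2.883]
force: [0.2, -0.7, 0.5]
width: 85.5
```

Run:
```python
from h import *
s=ctrl.read_state();print(s['eef_pos'],np.degrees(s['tool_rot']))
blobs();print('wrist');blobs('wrist',mn=500)
print('unit');blobs(lo=93,hi=110,box=(300,1000,-520,-170))
print('front');blobs(lo=80,hi=93,box=(300,1000,-520,-170),mn=50)
```

```text
[502.23334057  -0.98591875 156.12059641] [ 1.79961424e+02 -1.49143902e-02  1.65188534e+02]
uv 363 183 c 701 -91 ztop 41 size 80 39 yaw 69 n 495 bgr [189. 189. 183.]
uv 288 292 c 449 82 ztop 51 size 44 37 yaw 36 n 186 bgr [30. 30. 31.]
uv 369 297 c 434 -91 ztop 52 size 61 40 yaw -67 n 436 bgr [59. 59. 61.]
wrist
uv 403 120 c 440 72 ztop 51 size 70 41 yaw 34 n 6719 bgr [18. 16. 16.]
uv 182 172 c 433 -88 ztop 51 size 71 41 yaw -67 n 6228 bgr [50. 50. 52.]
uv 321 228 c 498 -2 ztop 39 size 79 38 yaw -15 n 4636 bgr [131. 143. 149.]
uv 434 278 c 567 72 ztop 44 size 41 41 yaw 71 n 2244 bgr [170. 197. 208.]
unit
uv 479 179 c 694 -344 ztop 104 size 252 228 yaw 85 n 11129 bgr [121. 121. 125.]
front
uv 474 304 c 418 -320 ztop 91 size 245 21 yaw 85 n 815 bgr [133.  89.  61.]
```

Request:
send_rows --rows '[{"x": 0.2, "y": -0.2, "z": -4, "roll": 0, "claw": 0}, {"x": 0.2, "y": -0.2, "z": -8, "roll": 0, "claw": 0}, {"x": 0.2, "y": -0.2, "z": -11, "roll": 0, "claw": 0}, {"x": 0.2, "y": -0.2, "z": -13, "roll": 0, "claw": 0}, {"x": 0.2, "y": -0.2, "z": -13.9, "roll": 0, "claw": 0}]'

```text
clock: 7.1
eef_pos: [502.2, -5.9, 14.5]
tool_rot: [-3.14, -0.004, 2.876]
force: [0.6, 0.3, -0.1]
width: 85.7
```

Request:
send_rows --rows '[{"x": 0, "y": 0, "z": 0, "roll": 0, "claw": 0.9}, {"x": 0, "y": 0, "z": 0, "roll": 0, "claw": 0.9}, {"x": 0, "y": 0, "z": 0, "roll": 0, "claw": 0.9}, {"x": 0, "y": 0, "z": 0, "roll": 0, "claw": 0.9}, {"x": 0, "y": 0, "z": 0, "roll": 0, "claw": 0.9}]'

```text
clock: 7.52
eef_pos: [505.3, -4.9, 18.9]
tool_rot: [3.141, 0.003, 2.878]
force: [-1.0, -0.3, 6.2]
width: 36.9
```

Request:
send_rows --rows '[{"x": 0, "y": 0, "z": 2, "roll": 0, "claw": 0.9}, {"x": 0, "y": 0, "z": 5, "roll": 0, "claw": 0.9}, {"x": 0, "y": 0, "z": 9, "roll": 0, "claw": 0.9}, {"x": 0, "y": 0, "z": 13, "roll": 0, "claw": 0.9}, {"x": 0, "y": 0, "z": 15, "roll": 0, "claw": 0.9}]'

```text
clock: 7.93
eef_pos: [505.8, -5.0, 172.2]
tool_rot: [3.14, 0.007, 2.878]
force: [0.9, -1.0, -0.6]
width: 36.9
```

Request:
send_rows --rows '[{"x": 0, "y": -3, "z": 0, "roll": 4, "claw": 0.9}, {"x": -0.3, "y": -7, "z": 0, "roll": 8, "claw": 0.9}, {"x": -0.5, "y": -11, "z": 0, "roll": 10, "claw": 0.9}, {"x": -0.8, "y": -15, "z": 0, "roll": 10, "claw": 0.9}, {"x": -1.1, "y": -19, "z": 0, "roll": 10, "claw": 0.9}]'

```text
clock: 8.35
eef_pos: [492.6, -196.8, 168.3]
tool_rot: [-3.141, 0.001, 3.053]
force: [0.5, 0.5, -1.6]
width: 37.2
```

Request:
send_rows --rows '[{"x": 0, "y": -4, "z": 0, "roll": 0, "claw": 0.9}, {"x": 0, "y": -7, "z": 0, "roll": 0, "claw": 0.9}, {"x": 0, "y": -8.7, "z": 0, "roll": 0, "claw": 0.9}, {"x": 0, "y": -8.7, "z": -2, "roll": 0, "claw": 0.9}, {"x": 0, "y": -8.7, "z": -5, "roll": 0, "claw": 0.9}]'

```text
clock: 8.77
eef_pos: [494.7, -285.5, 120.0]
tool_rot: [-3.138, 0.008, 3.049]
force: [0.8, 0.6, -1.4]
width: 37.0
```

Run:
```python
from h import *
s=ctrl.read_state();print(s['eef_pos'],np.degrees(s['tool_rot']),s['width'])
im,d=ctrl.get_image('wrist');cv2.imwrite('pics/w2.png',im)
```

```text
[ 494.71679088 -285.50625099  120.04452613] [-179.7688791     0.43184275  174.68749903] 37.01877118130509
```

View pics/w2.png

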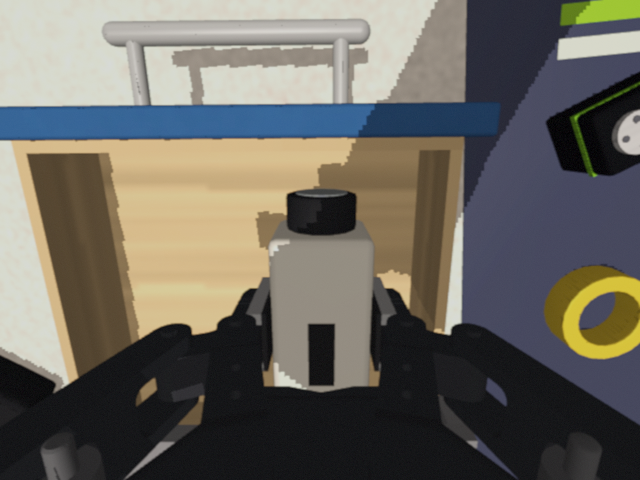

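Request:
send_rows --rows '[{"x": 0, "y": -0.5, "z": -2, "roll": 0, "claw": 0.9}, {"x": 0, "y": -0.5, "z": -4, "roll": 0, "claw": 0.9}, {"x": 0, "y": -0.5, "z": -6, "roll": 0, "claw": 0.9}, {"x": 0, "y": -0.5, "z": -7.4, "roll": 0, "claw": 0.9}, {"x": 0, "y": -0.5, "z": -7.7, "roll": 0, "claw": 0.9}]'

```text
clock: 9.23
eef_pos: [493.2, -286.4, 40.6]
tool_rot: [3.141, -0.0, 3.053]
force: [-1.3, 3.2, 22.0]
width: 37.4
```

Request:
send_rows --rows '[{"x": 0, "y": 0, "z": 0, "roll": 0, "claw": 0.9}, {"x": 0, "y": 0, "z": 0, "roll": 0, "claw": 0.35}, {"x": 0, "y": 0, "z": 0, "roll": 0, "claw": 0.35}, {"x": 0, "y": 0, "z": 0, "roll": 0, "claw": 0.35}, {"x": 0, "y": 0, "z": 1, "roll": 0, "claw": 0.35}]'

```text
clock: 9.65
eef_pos: [491.9, -286.3, 49.6]
tool_rot: [3.141, -0.003, 3.053]
force: [-0.5, 0.7, -0.4]
width: 55.5
```

Request:
send_rows --rows '[{"x": 0, "y": 0, "z": 3, "roll": 0, "claw": 0.35}, {"x": 0, "y": 0, "z": 7, "roll": 0, "claw": 0.35}, {"x": 0, "y": 0, "z": 11, "roll": 0, "claw": 0.2}, {"x": 3, "y": 2, "z": 13, "roll": -7, "claw": 0}, {"x": 6, "y": 5, "z": 13, "roll": -14, "claw": 0}]'

```text
clock: 10.07
eef_pos: [554.2, -243.5, 187.3]
tool_rot: [-3.139, 0.011, 2.794]
force: [1.9, -0.9, -1.0]
width: 85.2
```

Request:
send_rows --rows '[{"x": 2, "y": 2, "z": 0, "roll": -7, "claw": 0}, {"x": 4, "y": 4, "z": 0, "roll": -14, "claw": 0}, {"x": 6, "y": 6, "z": 0, "roll": -21, "claw": 0}, {"x": 8, "y": 8, "z": 0, "roll": -28, "claw": 0}, {"x": 10, "y": 10, "z": 0, "roll": -35, "claw": 0}]'

```text
clock: 10.48
eef_pos: [653.2, -136.0, 181.4]
tool_rot: [3.141, -0.0, 2.192]
force: [0.7, -0.7, 0.2]
width: 85.2
```

Request:
send_rows --rows '[{"x": 1, "y": 2, "z": 0, "roll": -7, "claw": 0}, {"x": 2, "y": 4, "z": 0, "roll": -14, "claw": 0}, {"x": 3, "y": 6, "z": 0, "roll": -21, "claw": 0}, {"x": 4, "y": 6, "z": 0, "roll": -28, "claw": 0}, {"x": 5, "y": 6, "z": 0, "roll": -35, "claw": 0}]'

```text
clock: 10.9
eef_pos: [703.0, -74.1, 181.1]
tool_rot: [3.141, -0.002, 1.585]
force: [0.2, -1.7, -0.3]
width: 85.3
```

Request:
send_rows --rows '[{"x": 0, "y": 0, "z": 0, "roll": -7, "claw": 0}, {"x": 0, "y": 0, "z": 0, "roll": -14, "claw": 0}, {"x": 0, "y": 0, "z": -2, "roll": -21, "claw": 0}, {"x": 0, "y": 0, "z": -4, "roll": -21, "claw": 0}]'

```text
clock: 11.23
eef_pos: [703.5, -77.2, 142.0]
tool_rot: [3.138, -0.001, 1.216]
force: [0.9, 0.2, 0.4]
width: 85.4
```

Run:
```python
from h import *
s=ctrl.read_state();print(s['eef_pos'],np.degrees(s['tool_rot']))
blobs();print('wrist');blobs('wrist',mn=500)
print('drawer');blobs(lo=48,hi=66,box=(425,575,-430,-220),mn=80)
print('front');blobs(lo=80,hi=93,box=(300,1000,-520,-170),mn=50)
```

```text
[703.52233313 -77.16119317 142.02995506] [ 1.79807790e+02 -7.20738391e-02  6.96509536e+01]
uv 373 187 c 691 -114 ztop 40 size 38 29 yaw -25 n 139 bgr [170. 170. 170.]
uv 365 298 c 432 -87 ztop 51 size 70 40 yaw -67 n 553 bgr [58. 58. 59.]
wrist
uv 431 41 c 792 11 ztop 58 size 68 48 yaw -69 n 3767 bgr [ 86.  94. 101.]
uv 44 92 c 568 74 ztop 45 size 43 42 yaw -20 n 5633 bgr [112. 135. 147.]
uv 330 248 c 702 -91 ztop 40 size 80 38 yaw 69 n 5189 bgr [131. 142. 149.]
uv 13 353 c 440 -77 ztop 51 size 40 24 yaw -67 n 1483 bgr [14. 16. 16.]
drawer
uv 454 272 c 485 -286 ztop 62 size 80 39 yaw -5 n 555 bgr [194. 185. 180.]
front
uv 474 303 c 419 -320 ztop 91 size 244 20 yaw 85 n 803 bgr [129.  86.  59.]
```

Request:
send_rows --rows '[{"x": 0.1, "y": -0.7, "z": -3, "roll": 0, "claw": 0}, {"x": 0.1, "y": -0.7, "z": -7, "roll": 0, "claw": 0}, {"x": 0.1, "y": -0.7, "z": -10, "roll": 0, "claw": 0}, {"x": 0.1, "y": -0.7, "z": -12, "roll": 0, "claw": 0}, {"x": 0.1, "y": -0.7, "z": -12.4, "roll": 0, "claw": 0}]'

```text
clock: 11.85
eef_pos: [701.6, -83.9, 13.6]
tool_rot: [-3.137, 0.0, 1.22]
force: [-0.2, -1.1, -0.3]
width: 85.3
```

Request:
send_rows --rows '[{"x": 0, "y": 0, "z": 0, "roll": 0, "claw": 0.9}, {"x": 0, "y": 0, "z": 0, "roll": 0, "claw": 0.9}, {"x": 0, "y": 0, "z": 0, "roll": 0, "claw": 0.9}, {"x": 0, "y": 0, "z": 0, "roll": 0, "claw": 0.9}, {"x": 0, "y": 0, "z": 0, "roll": 0, "claw": 0.9}]'

```text
clock: 12.27
eef_pos: [705.3, -84.8, 18.9]
tool_rot: [3.137, -0.001, 1.22]
force: [-0.6, -0.7, 5.5]
width: 37.1
```

Request:
send_rows --rows '[{"x": 0, "y": 0, "z": 2, "roll": 0, "claw": 0.9}, {"x": 0, "y": 0, "z": 5, "roll": 0, "claw": 0.9}, {"x": 0, "y": 0, "z": 9, "roll": 0, "claw": 0.9}, {"x": 0, "y": 0, "z": 13, "roll": 0, "claw": 0.9}, {"x": 0, "y": 0, "z": 16, "roll": 0, "claw": 0.9}]'

```text
clock: 12.68
eef_pos: [704.4, -84.9, 180.6]
tool_rot: [3.138, -0.001, 1.22]
force: [0.9, -0.0, -0.3]
width: 37.3
```

Request:
send_rows --rows '[{"x": -2.4, "y": -3.2, "z": 0, "roll": -6, "claw": 0.9}, {"x": -4.8, "y": -6.4, "z": 0, "roll": -12, "claw": 0.9}, {"x": -7.2, "y": -9.6, "z": 0, "roll": -18, "claw": 0.9}, {"x": -9.6, "y": -12.8, "z": 0, "roll": -24, "claw": 0.9}, {"x": -12, "y": -16, "z": 0, "roll": -30, "claw": 0.9}]'

```text
clock: 13.1
eef_pos: [582.3, -245.5, 177.3]
tool_rot: [3.141, -0.001, 0.692]
force: [-0.2, -0.3, -1.4]
width: 37.0
```

Request:
send_rows --rows '[{"x": -2.4, "y": -3.2, "z": 0, "roll": -7, "claw": 0.9}, {"x": -4.8, "y": -6.4, "z": 0, "roll": -14, "claw": 0.9}, {"x": -7.2, "y": -9.6, "z": 0, "roll": -21, "claw": 0.9}, {"x": -9.8, "y": -12.7, "z": 0, "roll": -28, "claw": 0.9}, {"x": -9.8, "y": -12.7, "z": 0, "roll": -35, "claw": 0.9}]'

```text
clock: 13.52
eef_pos: [477.2, -380.9, 178.6]
tool_rot: [3.134, 0.003, 0.067]
force: [-1.2, -1.3, 0.0]
width: 36.9
```

Request:
send_rows --rows '[{"x": 0, "y": 0, "z": 0, "roll": -7, "claw": 0.9}, {"x": 0, "y": 0, "z": 0, "roll": -10, "claw": 0.9}, {"x": 0, "y": 0, "z": -3, "roll": -10, "claw": 0.9}, {"x": 0, "y": 0, "z": -6, "roll": -10, "claw": 0.9}, {"x": 0, "y": 0, "z": -6, "roll": -10, "claw": 0.9}]'

```text
clock: 13.93
eef_pos: [483.7, -368.1, 112.1]
tool_rot: [-3.136, 0.006, -0.088]
force: [-0.5, 1.8, -1.4]
width: 36.9
```

Run:
```python
from h import *
s=ctrl.read_state();print(s['eef_pos'],np.degrees(s['tool_rot']),s['width'])
im,d=ctrl.get_image('wrist');cv2.imwrite('pics/w3.png',im)
```

```text
[ 483.70376464 -368.112047    112.10950925] [-179.65847115    0.3354847    -5.05477907] 36.90570433218622
```

View pics/w3.png

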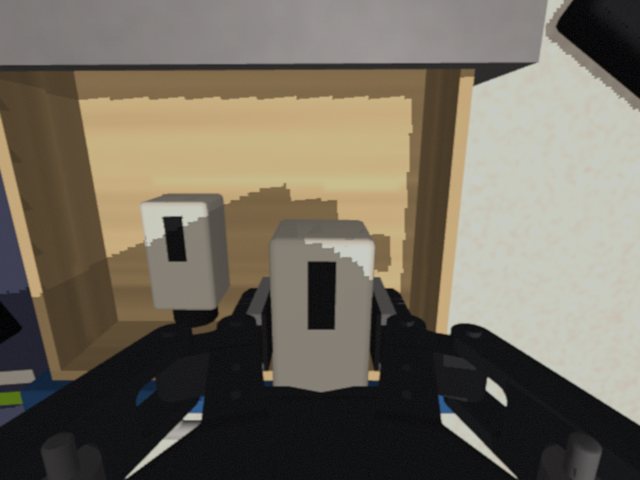

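Request:
send_rows --rows '[{"x": 0.3, "y": 0.3, "z": -2.5, "roll": 0, "claw": 0.9}, {"x": 0.3, "y": 0.3, "z": -5, "roll": 0, "claw": 0.9}, {"x": 0.3, "y": 0.3, "z": -6.5, "roll": 0, "claw": 0.9}, {"x": 0.3, "y": 0.3, "z": -7.0, "roll": 0, "claw": 0.9}, {"x": 0.3, "y": 0.3, "z": -7.3, "roll": 0, "claw": 0.9}]'

```text
clock: 14.4
eef_pos: [488.5, -368.9, 43.7]
tool_rot: [3.141, -0.0, -0.089]
force: [0.1, -0.7, -0.0]
width: 37.2
```

Request:
send_rows --rows '[{"x": 0, "y": 0, "z": 0, "roll": 0, "claw": 0.9}, {"x": 0, "y": 0, "z": 0, "roll": 0, "claw": 0.35}, {"x": 0, "y": 0, "z": 0, "roll": 0, "claw": 0.35}, {"x": 0, "y": 0, "z": 0, "roll": 0, "claw": 0.35}, {"x": 0, "y": 0, "z": 1, "roll": 0, "claw": 0.35}]'

```text
clock: 14.82
eef_pos: [487.9, -367.7, 52.8]
tool_rot: [-3.14, 0.001, -0.089]
force: [0.3, 0.6, -0.4]
width: 55.6
```

Request:
send_rows --rows '[{"x": 0, "y": 0, "z": 3, "roll": 0, "claw": 0.35}, {"x": 0, "y": 0, "z": 7, "roll": 0, "claw": 0.35}, {"x": 0, "y": 0, "z": 11, "roll": 0, "claw": 0.2}, {"x": 0, "y": 3, "z": 12, "roll": 7, "claw": 0}, {"x": 0, "y": 7, "z": 12, "roll": 14, "claw": 0}]'

```text
clock: 15.23
eef_pos: [489.2, -304.1, 178.6]
tool_rot: [3.131, -0.006, 0.155]
force: [0.7, -0.3, -0.6]
width: 85.2
```

Request:
send_rows --rows '[{"x": -1, "y": 4, "z": 0, "roll": 7, "claw": 0}, {"x": -2, "y": 8, "z": 0, "roll": 14, "claw": 0}, {"x": -3, "y": 12, "z": 0, "roll": 21, "claw": 0}, {"x": -4, "y": 16, "z": 0, "roll": 28, "claw": 0}, {"x": -5, "y": 19, "z": 0, "roll": 35, "claw": 0}]'

```text
clock: 15.65
eef_pos: [437.5, -105.2, 174.1]
tool_rot: [-3.141, -0.002, 0.774]
force: [0.5, 1.7, 0.9]
width: 85.2
```

Request:
send_rows --rows '[{"x": -0.5, "y": 2, "z": -1, "roll": 7, "claw": 0}, {"x": -0.5, "y": 2.5, "z": -2, "roll": 14, "claw": 0}, {"x": -0.5, "y": 2.5, "z": -3, "roll": 21, "claw": 0}, {"x": -0.5, "y": 2.5, "z": -3, "roll": 28, "claw": 0}, {"x": -0.5, "y": 2.5, "z": -3, "roll": 35, "claw": 0}]'

```text
clock: 16.07
eef_pos: [433.4, -83.5, 143.7]
tool_rot: [3.141, 0.0, 1.383]
force: [0.2, -0.0, -0.4]
width: 85.5
```

Request:
send_rows --rows '[{"x": 0, "y": 0, "z": 0, "roll": 7, "claw": 0}, {"x": 0, "y": 0, "z": 0, "roll": 14, "claw": 0}, {"x": 0, "y": 0, "z": 0, "roll": 21, "claw": 0}, {"x": 0, "y": 0, "z": 0, "roll": 28, "claw": 0}, {"x": 0, "y": 0, "z": 0, "roll": 34, "claw": 0}]'

```text
clock: 16.48
eef_pos: [433.7, -84.0, 144.2]
tool_rot: [3.141, 0.001, 1.976]
force: [1.0, -0.5, -0.6]
width: 85.4
```

Run:
```python
from h import *
s=ctrl.read_state();print(s['eef_pos'],np.degrees(s['tool_rot']))
im,_,_=blobs();cv2.imwrite('pics/t2.png',im);print('wrist');blobs('wrist',mn=500)
print('drawer');blobs(lo=48,hi=66,box=(425,575,-430,-220),mn=80)
print('front');blobs(lo=80,hi=93,box=(300,1000,-520,-170),mn=50)
```

```text
[433.72165639 -84.04382545 144.19025792] [1.79942445e+02 7.09307127e-02 1.13203835e+02]
uv 321 139 c 802 9 ztop 59 size 67 31 yaw -85 n 123 bgr [75. 80. 83.]
uv 294 241 c 567 74 ztop 46 size 43 42 yaw -19 n 327 bgr [153. 176. 180.]
uv 295 297 c 439 73 ztop 52 size 70 40 yaw 35 n 549 bgr [53. 52. 53.]
wrist
uv 428 25 c 442 71 ztop 51 size 71 37 yaw 34 n 6354 bgr [30. 32. 33.]
uv 600 99 c 568 73 ztop 44 size 42 42 yaw 70 n 5144 bgr [169.5 197.  209. ]
uv 318 239 c 433 -87 ztop 51 size 70 40 yaw -68 n 5587 bgr [16. 15. 15.]
drawer
uv 453 272 c 485 -286 ztop 62 size 80 40 yaw -6 n 563 bgr [203. 195. 190.]
uv 490 273 c 482 -369 ztop 62 size 80 39 yaw -7 n 573 bgr [199. 195. 190.]
front
uv 473 303 c 419 -320 ztop 91 size 244 21 yaw 85 n 801 bgr [136.  91.  62.]
```

View pics/t2.png

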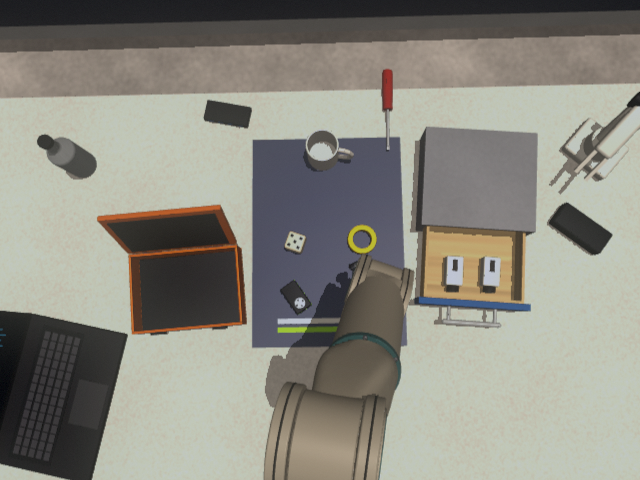

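Request:
send_rows --rows '[{"x": 0, "y": -0.3, "z": -3, "roll": 0, "claw": 0}, {"x": 0, "y": -0.3, "z": -7, "roll": 0, "claw": 0}, {"x": 0, "y": -0.3, "z": -10, "roll": 0, "claw": 0}, {"x": 0, "y": -0.3, "z": -11.8, "roll": 0, "claw": 0}, {"x": 0, "y": -0.3, "z": -12.2, "roll": 0, "claw": 0}]'

```text
clock: 17.1
eef_pos: [432.4, -83.2, 32.4]
tool_rot: [-3.141, -0.011, 1.967]
force: [-0.3, 0.3, 0.3]
width: 85.7
```

Request:
send_rows --rows '[{"x": 0, "y": 0, "z": 0, "roll": 0, "claw": 0.9}, {"x": 0, "y": 0, "z": 0, "roll": 0, "claw": 0.9}, {"x": 0, "y": 0, "z": 0, "roll": 0, "claw": 0.9}, {"x": 0, "y": 0, "z": 0, "roll": 0, "claw": 0.9}, {"x": 0, "y": 0, "z": 0, "roll": 0, "claw": 0.9}]'

```text
clock: 17.52
eef_pos: [432.9, -83.0, 34.4]
tool_rot: [3.139, -0.011, 1.97]
force: [-0.2, 1.0, 4.9]
width: 38.6
```

Request:
send_rows --rows '[{"x": 0, "y": 0, "z": 2, "roll": 0, "claw": 0.9}, {"x": 0, "y": 0, "z": 5, "roll": 0, "claw": 0.9}, {"x": 0, "y": 0, "z": 9, "roll": 0, "claw": 0.9}, {"x": 0, "y": 0, "z": 13, "roll": 0, "claw": 0.9}, {"x": 0, "y": 0, "z": 16, "roll": 0, "claw": 0.9}]'

```text
clock: 17.93
eef_pos: [432.2, -83.6, 196.3]
tool_rot: [3.14, -0.011, 1.969]
force: [0.6, 1.1, -2.4]
width: 38.5
```

Request:
send_rows --rows '[{"x": 0.5, "y": 3, "z": 0, "roll": 7, "claw": 0.9}, {"x": 1, "y": 6.5, "z": 0, "roll": 14, "claw": 0.9}, {"x": 1.5, "y": 10, "z": 0, "roll": 21, "claw": 0.9}, {"x": 2, "y": 13.5, "z": 0, "roll": 28, "claw": 0.9}, {"x": 2.4, "y": 17, "z": 0, "roll": 35, "claw": 0.9}]'

```text
clock: 18.35
eef_pos: [456.4, 88.5, 194.1]
tool_rot: [3.141, -0.011, 2.586]
force: [1.2, 0.2, -1.3]
width: 38.8
```

Request:
send_rows --rows '[{"x": 0, "y": 4, "z": 0, "roll": 7, "claw": 0.9}, {"x": 0, "y": 8, "z": 0, "roll": 14, "claw": 0.9}, {"x": 0, "y": 12, "z": 0, "roll": 21, "claw": 0.9}, {"x": 0, "y": 15.5, "z": 0, "roll": 28, "claw": 0.9}, {"x": 0, "y": 18.6, "z": 0, "roll": 35, "claw": 0.9}]'

```text
clock: 18.77
eef_pos: [455.8, 275.6, 193.8]
tool_rot: [3.141, -0.011, -3.084]
force: [0.5, -0.1, -2.6]
width: 39.2
```

Request:
send_rows --rows '[{"x": 0, "y": 0, "z": -2, "roll": 1, "claw": 0.9}, {"x": 0, "y": 0, "z": -4, "roll": 1, "claw": 0.9}, {"x": 0, "y": 0, "z": -6, "roll": 1, "claw": 0.9}, {"x": 0, "y": 0, "z": -6, "roll": 1, "claw": 0.9}, {"x": 0, "y": 0, "z": -6, "roll": 1, "claw": 0.9}]'

```text
clock: 19.18
eef_pos: [455.9, 272.3, 133.1]
tool_rot: [-3.141, -0.013, -3.075]
force: [-0.1, -0.3, -2.1]
width: 39.1
```

Run:
```python
from h import *
s=ctrl.read_state();print(s['eef_pos'],np.degrees(s['tool_rot']),s['width'])
im,d=ctrl.get_image('wrist');cv2.imwrite('pics/w4.png',im)
```

```text
[455.87328966 272.28683886 133.14846003] [-179.95263991   -0.77330519 -176.17012563] 39.14941028980681
```

View pics/w4.png

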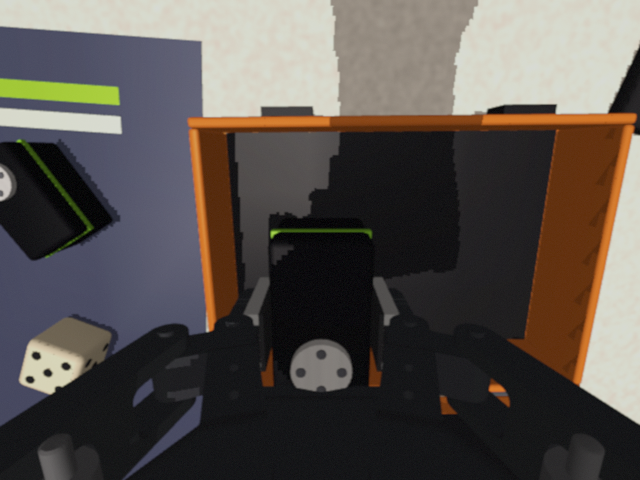

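Request:
send_rows --rows '[{"x": 0, "y": 0.6, "z": -3, "roll": 0, "claw": 0.9}, {"x": 0, "y": 0.6, "z": -6, "roll": 0, "claw": 0.9}, {"x": 0, "y": 0.6, "z": -8, "roll": 0, "claw": 0.9}, {"x": 0, "y": 0.6, "z": -8.7, "roll": 0, "claw": 0.9}, {"x": 0, "y": 0.6, "z": -9.0, "roll": 0, "claw": 0.9}]'

```text
clock: 19.65
eef_pos: [456.8, 278.9, 43.4]
tool_rot: [3.141, -0.012, -3.074]
force: [-0.8, 0.3, -1.5]
width: 38.7
```

Request:
send_rows --rows '[{"x": 0, "y": 0, "z": 0, "roll": 0, "claw": 0.9}, {"x": 0, "y": 0, "z": 0, "roll": 0, "claw": 0.35}, {"x": 0, "y": 0, "z": 0, "roll": 0, "claw": 0.35}, {"x": 0, "y": 0, "z": 0, "roll": 0, "claw": 0.35}, {"x": 0, "y": 0, "z": 1, "roll": 0, "claw": 0.35}]'

```text
clock: 20.07
eef_pos: [456.0, 279.0, 53.3]
tool_rot: [3.141, -0.013, -3.074]
force: [-0.6, -0.0, -1.1]
width: 55.3
```

Request:
send_rows --rows '[{"x": 0, "y": 0, "z": 3, "roll": 0, "claw": 0.35}, {"x": 0, "y": 0, "z": 7, "roll": 0, "claw": 0.35}, {"x": 0, "y": 0, "z": 10, "roll": 0, "claw": 0.2}, {"x": 0, "y": -3, "z": 12, "roll": -7, "claw": 0}, {"x": 0, "y": -7, "z": 12, "roll": -14, "claw": 0}]'

```text
clock: 20.48
eef_pos: [459.3, 213.3, 178.3]
tool_rot: [3.132, -0.004, 2.966]
force: [1.0, -0.3, -0.9]
width: 85.5
```

Request:
send_rows --rows '[{"x": -0.4, "y": -3.5, "z": 0, "roll": 7, "claw": 0}, {"x": -0.8, "y": -7, "z": -1, "roll": 14, "claw": 0}, {"x": -1.3, "y": -10.5, "z": -2, "roll": 21, "claw": 0}, {"x": -1.8, "y": -13.8, "z": -3, "roll": 28, "claw": 0}, {"x": -1.8, "y": -13.8, "z": -3, "roll": 35, "claw": 0}]'

```text
clock: 20.9
eef_pos: [436.1, 63.6, 143.3]
tool_rot: [-3.14, -0.016, -2.711]
force: [-0.0, 0.5, 0.2]
width: 85.1
```

Request:
send_rows --rows '[{"x": 0, "y": 0, "z": 0, "roll": 7, "claw": 0}, {"x": 0, "y": 0, "z": 0, "roll": 10, "claw": 0}, {"x": 0, "y": 0, "z": 0, "roll": 10, "claw": 0}]'

```text
clock: 21.15
eef_pos: [438.9, 70.7, 144.3]
tool_rot: [3.141, -0.01, -2.533]
force: [0.3, -0.8, 0.6]
width: 85.4
```

Run:
```python
from h import *
s=ctrl.read_state();print(s['eef_pos'],np.degrees(s['tool_rot']),s['qpos'])
blobs('wrist',mn=500)
print('case');blobs(lo=45,hi=62,box=(380,545,200,440),mn=80)
blobs('wrist',lo=45,hi=62,box=(380,545,200,440),mn=80)
```

```text
[438.86276356  70.71828221 144.31222327] [ 179.99096936   -0.59138926 -145.11403303] [-0.31509709  0.51538155  0.12609731  2.16221653 -0.12605144  0.48023261
  2.08692663]
uv 323 241 c 440 73 ztop 51 size 70 40 yaw 35 n 5580 bgr [17. 15. 15.]
uv 234 367 c 567 74 ztop 44 size 42 42 yaw -20 n 2850 bgr [171. 198. 210.]
case
uv 205 288 c 460 279 ztop 58 size 71 41 yaw 4 n 534 bgr [38. 38. 41.]
uv 520 435 c 480 288 ztop 58 size 31 26 yaw 12 n 637 bgr [159. 163. 167.]
```

Request:
send_rows --rows '[{"x": 0.1, "y": 0.2, "z": -3, "roll": 0, "claw": 0}, {"x": 0.1, "y": 0.2, "z": -7, "roll": 0, "claw": 0}, {"x": 0.1, "y": 0.2, "z": -10, "roll": 0, "claw": 0}, {"x": 0.1, "y": 0.2, "z": -11.4, "roll": 0, "claw": 0}, {"x": 0.1, "y": 0.2, "z": -11.9, "roll": 0, "claw": 0}]'

```text
clock: 21.72
eef_pos: [437.7, 73.8, 27.1]
tool_rot: [3.137, -0.016, -2.534]
force: [-0.2, 0.4, -0.2]
width: 85.3
```

Request:
send_rows --rows '[{"x": 0, "y": 0, "z": 0, "roll": 0, "claw": 0.9}, {"x": 0, "y": 0, "z": 0, "roll": 0, "claw": 0.9}, {"x": 0, "y": 0, "z": 0, "roll": 0, "claw": 0.9}, {"x": 0, "y": 0, "z": 0, "roll": 0, "claw": 0.9}, {"x": 0, "y": 0, "z": 0, "roll": 0, "claw": 0.9}]'

```text
clock: 22.13
eef_pos: [439.0, 74.0, 29.5]
tool_rot: [3.137, -0.012, -2.533]
force: [-1.0, -1.0, 4.9]
width: 39.1
```

Request:
send_rows --rows '[{"x": 0, "y": 0, "z": 2, "roll": 0, "claw": 0.9}, {"x": 0, "y": 0, "z": 5, "roll": 0, "claw": 0.9}, {"x": 0, "y": 0, "z": 9, "roll": 0, "claw": 0.9}, {"x": 0, "y": 0, "z": 13, "roll": 0, "claw": 0.9}, {"x": 0, "y": 0, "z": 16, "roll": 0, "claw": 0.9}]'

```text
clock: 22.55
eef_pos: [438.6, 73.1, 191.5]
tool_rot: [3.138, -0.012, -2.534]
force: [0.3, 0.4, -0.9]
width: 39.3
```

Request:
send_rows --rows '[{"x": 0.2, "y": 3, "z": 0, "roll": -6, "claw": 0.9}, {"x": 0.4, "y": 7, "z": 0, "roll": -12, "claw": 0.9}, {"x": 0.6, "y": 11, "z": 0, "roll": -18, "claw": 0.9}, {"x": 0.9, "y": 15, "z": 0, "roll": -24, "claw": 0.9}, {"x": 1.2, "y": 19, "z": 0, "roll": -31, "claw": 0.9}]'

```text
clock: 22.97
eef_pos: [449.9, 265.4, 189.2]
tool_rot: [3.137, -0.014, -3.08]
force: [1.4, -0.2, -1.5]
width: 39.1
```

Request:
send_rows --rows '[{"x": 0, "y": 4, "z": 0, "roll": 0, "claw": 0.9}, {"x": 0, "y": 8, "z": 0, "roll": 0, "claw": 0.9}, {"x": 0, "y": 11.1, "z": -2, "roll": 0, "claw": 0.9}, {"x": 0, "y": 11.1, "z": -5, "roll": 0, "claw": 0.9}, {"x": 0, "y": 11.1, "z": -6, "roll": 0, "claw": 0.9}]'

```text
clock: 23.38
eef_pos: [447.3, 376.4, 125.2]
tool_rot: [3.139, -0.019, -3.07]
force: [-1.4, -0.3, -2.8]
width: 39.1
```

Run:
```python
from h import *
s=ctrl.read_state();print(s['eef_pos'],np.degrees(s['tool_rot']),s['width'])
im,d=ctrl.get_image('wrist');cv2.imwrite('pics/w5.png',im)
```

```text
[447.31957605 376.35308282 125.17238293] [ 179.87478236   -1.06177485 -175.88039627] 39.13516182239313
```

View pics/w5.png

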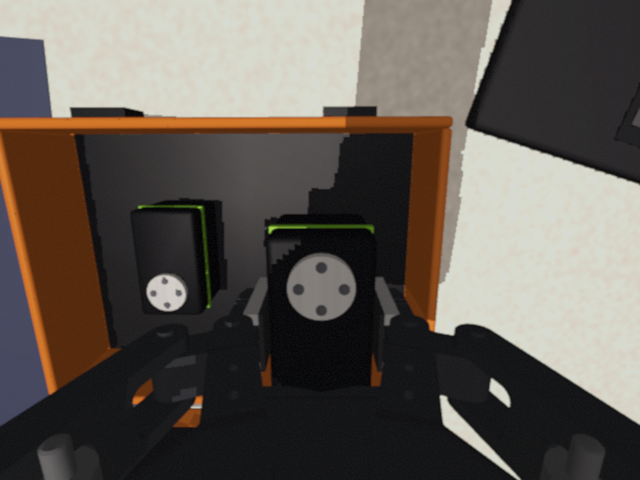

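Request:
send_rows --rows '[{"x": 0.2, "y": -0.7, "z": -3, "roll": 0, "claw": 0.9}, {"x": 0.2, "y": -0.7, "z": -6, "roll": 0, "claw": 0.9}, {"x": 0.2, "y": -0.7, "z": -8, "roll": 0, "claw": 0.9}, {"x": 0.2, "y": -0.7, "z": -8.7, "roll": 0, "claw": 0.9}, {"x": 0.2, "y": -0.7, "z": -9.0, "roll": 0, "claw": 0.9}]'

```text
clock: 23.85
eef_pos: [452.7, 366.3, 38.5]
tool_rot: [3.138, -0.015, -3.076]
force: [0.2, 0.4, -2.1]
width: 39.4
```

Request:
send_rows --rows '[{"x": 0, "y": 0, "z": 0, "roll": 0, "claw": 0.9}, {"x": 0, "y": 0, "z": 0, "roll": 0, "claw": 0.35}, {"x": 0, "y": 0, "z": 0, "roll": 0, "claw": 0.35}, {"x": 0, "y": 0, "z": 0, "roll": 0, "claw": 0.35}, {"x": 0, "y": 0, "z": 1, "roll": 0, "claw": 0.35}]'

```text
clock: 24.27
eef_pos: [451.8, 367.7, 48.3]
tool_rot: [3.138, -0.015, -3.074]
force: [-0.5, 0.3, -1.0]
width: 55.7
```

Request:
send_rows --rows '[{"x": 0, "y": 0, "z": 3, "roll": 0, "claw": 0.35}, {"x": 0, "y": 0, "z": 7, "roll": 0, "claw": 0.35}, {"x": 0, "y": 0, "z": 11, "roll": 0, "claw": 0.35}, {"x": 0, "y": -2, "z": 14, "roll": 0, "claw": 0.5}, {"x": 0, "y": -5, "z": 17, "roll": 0, "claw": 0.8}]'

```text
clock: 24.68
eef_pos: [452.4, 320.8, 220.7]
tool_rot: [3.135, -0.011, -3.069]
force: [-0.1, 0.6, 0.1]
width: 32.3
```

Run:
```python
from h import *
s=ctrl.read_state();print(s['eef_pos'],np.degrees(s['tool_rot']),s['width'],s['clock'])
print('mat');im,_,_=blobs();cv2.imwrite('pics/t3.png',im)
print('case');blobs(lo=45,hi=62,box=(380,545,200,440),mn=80)
print('lid');_,_,P=blobs(lo=80,hi=300,box=(540,900,180,520),mn=50)
Q=P[(P[...,2]>80)&(P[...,2]<300)&(P[...,0]>540)&(P[...,0]<700)&(P[...,1]>180)&(P[...,1]<520)]
for lo in range(80,250,20):
    q=Q[(Q[:,2]>lo)&(Q[:,2]<lo+20)]
    if len(q): print(lo,len(q),np.percentile(q[:,0],[2,50,98]).round(),np.percentile(q[:,1],[2,98]).round())
print('drawer');blobs(lo=48,hi=66,box=(425,575,-430,-220),mn=80)
print('front');blobs(lo=80,hi=93,box=(300,1000,-520,-170),mn=50)
```

```text
[452.41041528 320.76610188 220.68044438] [ 179.60467712   -0.64735992 -175.84185136] 32.26910529039403 24.6833
mat
uv 321 139 c 802 9 ztop 58 size 67 30 yaw -84 n 125 bgr [72. 78. 81.]
uv 294 241 c 567 74 ztop 46 size 43 42 yaw -20 n 326 bgr [149. 170. 176.]
case
uv 205 288 c 460 279 ztop 58 size 70 42 yaw 4 n 542 bgr [37. 38. 40.]
uv 168 301 c 434 365 ztop 59 size 41 32 yaw -85 n 203 bgr [25. 28. 29.]
lid
uv 170 227 c 581 332 ztop 238 size 251 59 yaw -86 n 4482 bgr [36. 41. 42.]
80 369 [547. 557. 568.] [207. 421.]
100 391 [552. 561. 573.] [208. 417.]
120 414 [559. 567. 580.] [208. 419.]
140 493 [563. 573. 585.] [210. 450.]
160 496 [568. 578. 591.] [209. 449.]
180 556 [573. 584. 596.] [209. 450.]
200 555 [580. 590. 602.] [210. 451.]
220 1171 [586. 600. 615.] [213. 452.]
240 37 [590. 600. 611.] [225. 446.]
drawer
uv 454 272 c 485 -286 ztop 62 size 81 39 yaw -6 n 558 bgr [197. 189. 184.]
uv 490 273 c 482 -369 ztop 63 size 81 40 yaw -7 n 574 bgr [192. 189. 184.]
front
uv 473 303 c 419 -320 ztop 91 size 244 21 yaw 85 n 811 bgr [132.  88.  60.]
```

View pics/t3.png

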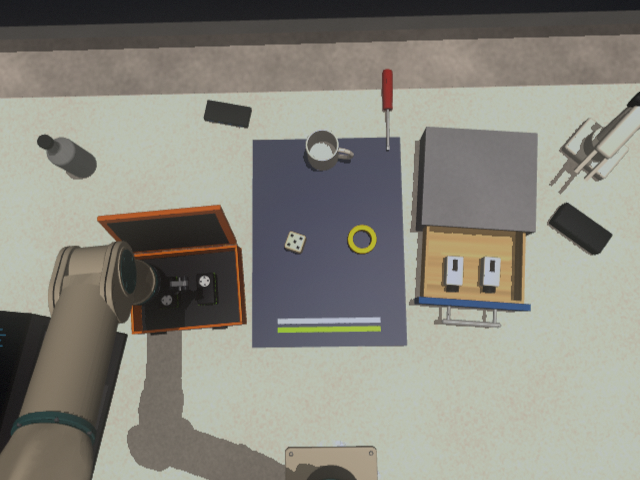

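Request:
send_rows --rows '[{"x": 0, "y": 0, "z": 4, "roll": 0, "claw": 1}, {"x": 0, "y": 0, "z": 8, "roll": 0, "claw": 1}, {"x": 3, "y": 0.5, "z": 10, "roll": 0, "claw": 1}, {"x": 7, "y": 1, "z": 10, "roll": 0, "claw": 1}, {"x": 11, "y": 1.7, "z": 10, "roll": 0, "claw": 1}]'

```text
clock: 25.35
eef_pos: [562.8, 337.9, 318.7]
tool_rot: [3.135, -0.013, -3.07]
force: [1.1, 1.3, -0.5]
width: -0.1
```

Request:
send_rows --rows '[{"x": 4, "y": 0, "z": 0, "roll": 0, "claw": 1}, {"x": 8, "y": 0, "z": 0, "roll": 0, "claw": 1}, {"x": 10, "y": 0, "z": 0, "roll": 0, "claw": 1}, {"x": 10, "y": 0, "z": 0, "roll": 0, "claw": 1}]'

```text
clock: 25.68
eef_pos: [665.7, 333.9, 314.0]
tool_rot: [3.141, -0.015, -3.076]
force: [-1.2, -1.1, -0.1]
width: -0.1
```

Run:
```python
from h import *
s=ctrl.read_state();print(s['eef_pos'],np.degrees(s['tool_rot']),s['width'],s['force'])
im,_,P=blobs('scene',lo=200,hi=260,box=(540,640,180,480));cv2.imwrite('pics/s2.png',im)
```

```text
[665.66460036 333.87162114 313.96540045] [ 179.96094355   -0.86721266 -176.25213964] -0.05487420686809432 [-1.23516434 -1.13782904 -0.13138634]
uv 443 230 c 610 278 ztop 239 size 140 20 yaw -89 n 725 bgr [ 6. 31. 70.]
uv 512 235 c 600 412 ztop 240 size 90 15 yaw -85 n 484 bgr [ 5. 30. 66.]
```

View pics/s2.png

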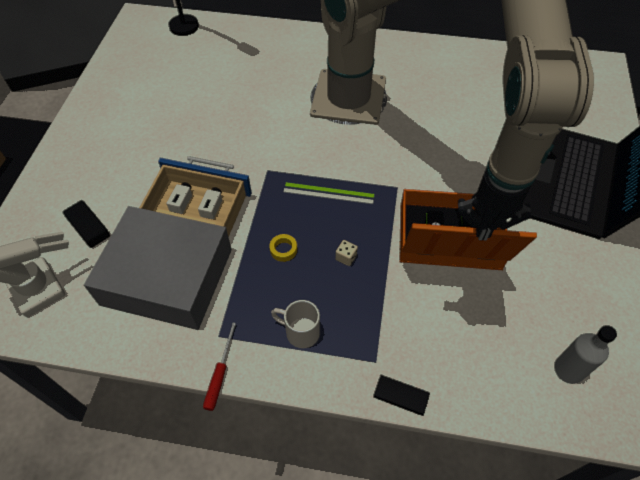

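Request:
send_rows --rows '[{"x": 0, "y": 0, "z": -3, "roll": 0, "claw": 1}, {"x": 0, "y": 0, "z": -6, "roll": 0, "claw": 1}, {"x": 0, "y": 0, "z": -8, "roll": 0, "claw": 1}, {"x": 0, "y": 0, "z": -9, "roll": 0, "claw": 1}, {"x": 0, "y": 0, "z": -9, "roll": 0, "claw": 1}]'

```text
clock: 26.15
eef_pos: [659.5, 336.6, 224.4]
tool_rot: [3.138, -0.02, -3.073]
force: [-1.0, -0.9, -0.3]
width: 0.2
```

Request:
send_rows --rows '[{"x": -1.5, "y": 0, "z": 0, "roll": 0, "claw": 1}, {"x": -3, "y": -0.2, "z": 0, "roll": 0, "claw": 1}, {"x": -4.3, "y": -0.3, "z": 0, "roll": 0, "claw": 1}, {"x": -5.5, "y": -0.4, "z": 0, "roll": 0, "claw": 1}, {"x": -6.7, "y": -0.5, "z": 0, "roll": 0, "claw": 1}]'

```text
clock: 26.57
eef_pos: [595.9, 331.2, 230.3]
tool_rot: [3.136, -0.01, -3.073]
force: [2.9, -0.2, 1.4]
width: 0.1
```

Request:
send_rows --rows '[{"x": -1.2, "y": -0.1, "z": 0, "roll": 0, "claw": 1}, {"x": -2.4, "y": -0.2, "z": 0, "roll": 0, "claw": 1}, {"x": -3.6, "y": -0.3, "z": 0, "roll": 0, "claw": 1}, {"x": -4.8, "y": -0.4, "z": 0, "roll": 0, "claw": 1}, {"x": -5.4, "y": -0.4, "z": 0, "roll": 0, "claw": 1}]'

```text
clock: 26.98
eef_pos: [540.5, 327.3, 229.7]
tool_rot: [3.135, -0.013, -3.073]
force: [0.4, 0.0, 0.7]
width: -0.2
```

```bash
cat > lid.py <<'E'
from h import *
s=ctrl.read_state();print(s['clock'],s['eef_pos'].round(),s['force'].round(1))
im,d=ctrl.get_image('scene')
for r in ctrl.place_of('scene','lid_edge'):
    if r['confidence']<.3: continue
    u,v=np.clip(np.round(r['uv']).astype(int),0,[639,479]);print(r, world('scene',r['uv'],d=d[v,u]).round())
P=cloud('scene',np.ones((480,640),bool),np.where(d>0,d,1e6))
Q=P[(P[:,2]>85)&(P[:,2]<260)&(P[:,0]>350)&(P[:,0]<625)&(P[:,1]>205)&(P[:,1]<255)]
for lo in range(80,260,30):
    q=Q[(Q[:,2]>lo)&(Q[:,2]<lo+30)]
    if len(q)>5: print(lo,len(q),np.percentile(q[:,0],[5,50,95]).round())
E
python3 lid.py
```

```text
26.9833 [541. 327. 230.] [0.4 0.  0.7]
{'uv': [473.3, 196.9], 'confidence': 0.55} [554. 322. 277.]
{'uv': [346.2, 255.5], 'confidence': 0.42} [589.  77.  43.]
80 173 [559. 564. 568.]
110 224 [554. 558. 563.]
140 236 [547. 551. 556.]
170 246 [540. 545. 549.]
200 257 [534. 539. 543.]
230 209 [523. 533. 537.]
```

Request:
send_rows --rows '[{"x": 2, "y": 0, "z": 0, "roll": 0, "claw": 1}, {"x": 5, "y": 0, "z": 2, "roll": 0, "claw": 1}, {"x": 8, "y": 0, "z": 5, "roll": 0, "claw": 1}, {"x": 10, "y": 0, "z": 8, "roll": 0, "claw": 1}, {"x": 10, "y": 0, "z": 12, "roll": 0, "claw": 1}]'

```text
clock: 27.5
eef_pos: [644.6, 324.4, 347.1]
tool_rot: [3.141, -0.013, -3.077]
force: [-1.0, 0.2, -0.7]
width: 0.0
```

```bash
python3 lid.py
```

```text
27.5 [645. 324. 347.] [-1.   0.2 -0.7]
{'uv': [471.7, 185.9], 'confidence': 0.8} [491. 327. 236.]
80 224 [550. 557. 563.]
110 267 [538. 545. 552.]
140 291 [524. 532. 540.]
170 297 [512. 519. 526.]
200 319 [498. 506. 514.]
230 106 [489. 496. 501.]
```

Request:
send_rows --rows '[{"x": 0, "y": 0, "z": 1, "roll": 0, "claw": 1}, {"x": 0, "y": 0, "z": 1, "roll": 0, "claw": 1}, {"x": 0, "y": 0, "z": 1, "roll": 0, "claw": 1}, {"x": 0, "y": 0, "z": 1, "roll": 0, "claw": 1}, {"x": 0, "y": 0, "z": 1, "roll": 0, "claw": 1}]'

```text
clock: 28.02
eef_pos: [640.8, 326.7, 356.7]
tool_rot: [3.138, -0.016, -3.074]
force: [0.1, -0.5, -0.7]
width: -0.5
```

Request:
send_rows --rows '[{"x": 0, "y": 0, "z": 0, "roll": 0, "claw": 1}, {"x": 0, "y": 0, "z": 0, "roll": 0, "claw": 1}, {"x": 0, "y": 0, "z": 0, "roll": 0, "claw": 1}, {"x": 0, "y": 0, "z": 0, "roll": 0, "claw": 1}, {"x": 0, "y": 0, "z": 0, "roll": 0, "claw": 1}]'

```text
clock: 28.43
eef_pos: [641.5, 326.4, 357.8]
tool_rot: [3.137, -0.014, -3.074]
force: [0.5, 0.7, -0.1]
width: 0.1
```

Request:
send_rows --rows '[{"x": 0, "y": 0, "z": 0, "roll": 0, "claw": 1}, {"x": 0, "y": 0, "z": 0, "roll": 0, "claw": 1}, {"x": 0, "y": 0, "z": 0, "roll": 0, "claw": 1}, {"x": 0, "y": 0, "z": 0, "roll": 0, "claw": 1}, {"x": 0, "y": 0, "z": 0, "roll": 0, "claw": 1}]'

```text
clock: 28.85
eef_pos: [641.5, 326.4, 357.9]
tool_rot: [3.137, -0.014, -3.074]
force: [0.1, 0.3, -0.1]
width: 0.5
```

Request:
send_rows --rows '[{"x": 0, "y": 0, "z": 0, "roll": 0, "claw": 1}, {"x": 0, "y": 0, "z": 0, "roll": 0, "claw": 1}, {"x": 0, "y": 0, "z": 0, "roll": 0, "claw": 1}, {"x": 0, "y": 0, "z": 0, "roll": 0, "claw": 1}, {"x": 0, "y": 0, "z": 0, "roll": 0, "claw": 1}]'

```text
clock: 29.27
eef_pos: [641.5, 326.4, 357.9]
tool_rot: [3.137, -0.014, -3.074]
force: [-0.2, 0.1, 0.2]
width: 0.1
```

Request:
send_rows --rows '[{"x": 0, "y": 0, "z": 0, "roll": 0, "claw": 1}, {"x": 0, "y": 0, "z": 0, "roll": 0, "claw": 1}, {"x": 0, "y": 0, "z": 0, "roll": 0, "claw": 1}, {"x": 0, "y": 0, "z": 0, "roll": 0, "claw": 1}, {"x": 0, "y": 0, "z": 0, "roll": 0, "claw": 1}]'

```text
clock: 29.68
eef_pos: [641.4, 326.4, 357.9]
tool_rot: [3.137, -0.014, -3.074]
force: [-0.2, 0.3, -0.0]
width: 0.1
```

```bash
python3 lid.py
python3 - <<'E'
from h import *
for n in ('scene','top'):
    print(n);blobs(n,lo=60,hi=120,box=(330,580,170,480),mn=200)
E
```

```text
29.6833 [641. 326. 358.] [-0.2  0.3 -0. ]
{'uv': [456.6, 187.6], 'confidence': 0.68} [297. 336.  -5.]
scene
uv 452 223 c 466 322 ztop 82 size 250 195 yaw -86 n 6279 bgr [ 11.  60. 132.]
top
uv 183 288 c 464 323 ztop 82 size 252 191 yaw -86 n 9113 bgr [ 33.  85. 171.]
```

Request:
send_rows --rows '[{"x": -1.5, "y": -3.2, "z": 0, "roll": -2, "claw": 1}, {"x": -3, "y": -6.4, "z": 0, "roll": -4, "claw": 1}, {"x": -4.5, "y": -9.6, "z": 0, "roll": -6, "claw": 1}, {"x": -6, "y": -12.8, "z": 0, "roll": -8, "claw": 1}, {"x": -7.5, "y": -16, "z": 0, "roll": -9, "claw": 1}]'

```text
clock: 30.3
eef_pos: [565.5, 164.9, 357.9]
tool_rot: [3.137, -0.014, 3.051]
force: [1.2, -0.1, 0.6]
width: -0.2
```

Request:
send_rows --rows '[{"x": -1.5, "y": -3.2, "z": -1, "roll": 0, "claw": 1}, {"x": -3, "y": -6.4, "z": -2, "roll": 0, "claw": 1}, {"x": -4.5, "y": -9.6, "z": -4, "roll": 0, "claw": 1}, {"x": -6, "y": -12.8, "z": -6, "roll": 0, "claw": 1}, {"x": -7.5, "y": -16, "z": -8, "roll": 0, "claw": 1}]'

```text
clock: 30.72
eef_pos: [490.6, 5.2, 277.6]
tool_rot: [3.137, -0.012, 3.053]
force: [1.3, -1.5, 0.1]
width: 0.2
```

Request:
send_rows --rows '[{"x": -1.5, "y": -3.2, "z": -1, "roll": 0, "claw": 1}, {"x": -3, "y": -6.4, "z": -2, "roll": 0, "claw": 1}, {"x": -4.5, "y": -9.6, "z": -4, "roll": 0, "claw": 1}, {"x": -6, "y": -12.8, "z": -6, "roll": 0, "claw": 1}, {"x": -7.5, "y": -16, "z": -8, "roll": 0, "claw": 1}]'

```text
clock: 31.13
eef_pos: [416.0, -154.8, 197.5]
tool_rot: [3.137, -0.012, 3.053]
force: [0.6, -1.2, 0.3]
width: 0.3
```

Request:
send_rows --rows '[{"x": -1.5, "y": -3.2, "z": 0, "roll": 0, "claw": 1}, {"x": -3, "y": -6.4, "z": 0, "roll": 0, "claw": 1}, {"x": -4.5, "y": -9.6, "z": 0, "roll": 0, "claw": 1}, {"x": -6, "y": -12.8, "z": 0, "roll": 0, "claw": 1}, {"x": -7.5, "y": -16, "z": -2, "roll": 0, "claw": 1}]'

```text
clock: 31.55
eef_pos: [342.2, -317.0, 180.0]
tool_rot: [3.141, -0.008, 3.052]
force: [1.0, -1.3, 0.9]
width: -0.0
```

Run:
```python
from h import *
s=ctrl.read_state();print(s['eef_pos'],np.degrees(s['tool_rot']),s['qpos'].round(2))
blobs(lo=80,hi=93,box=(300,1000,-520,-170),mn=50)
print('d');blobs(lo=48,hi=66,box=(425,575,-430,-220),mn=80)
```

```text
[ 342.18548961 -317.01490049  180.04592582] [179.95852827  -0.46770483 174.87430477] [ 0.2   0.57  0.72  2.09 -0.58  0.7   2.78]
uv 474 303 c 419 -320 ztop 91 size 244 19 yaw 85 n 805 bgr [122.  80.  51.]
d
uv 454 272 c 485 -287 ztop 62 size 79 39 yaw -5 n 560 bgr [187. 178. 173.]
uv 490 273 c 482 -369 ztop 62 size 81 41 yaw -7 n 574 bgr [181. 178. 173.]
```

Request:
send_rows --rows '[{"x": 0, "y": 0, "z": 0, "roll": -7, "claw": 1}, {"x": 0, "y": 0, "z": 0, "roll": -14, "claw": 1}, {"x": 0, "y": 0, "z": 0, "roll": -21, "claw": 1}, {"x": 0, "y": 0, "z": 0, "roll": -28, "claw": 1}, {"x": 0, "y": 0, "z": 0, "roll": -35, "claw": 1}]'

```text
clock: 32.07
eef_pos: [341.8, -313.4, 178.1]
tool_rot: [3.137, -0.013, 2.435]
force: [0.2, -0.2, -0.1]
width: 0.1
```

Request:
send_rows --rows '[{"x": 0, "y": 0, "z": 0, "roll": -7, "claw": 1}, {"x": 0, "y": 0, "z": 0, "roll": -14, "claw": 1}, {"x": 0, "y": 0, "z": 0, "roll": -21, "claw": 1}, {"x": 0, "y": 0, "z": 0, "roll": -28, "claw": 1}, {"x": 0, "y": 0, "z": 0, "roll": -35, "claw": 1}]'

```text
clock: 32.48
eef_pos: [342.0, -313.2, 178.1]
tool_rot: [3.137, -0.014, 1.825]
force: [-0.6, 0.5, 0.0]
width: 0.3
```

Request:
send_rows --rows '[{"x": 0, "y": 0, "z": -2, "roll": -7, "claw": 1}, {"x": 0, "y": 0, "z": -5, "roll": -14, "claw": 1}, {"x": 0, "y": 0, "z": -8, "roll": -20, "claw": 1}, {"x": 0, "y": 0, "z": -11, "roll": -20, "claw": 1}, {"x": 0, "y": 0, "z": -12, "roll": -20, "claw": 1}]'

```text
clock: 32.9
eef_pos: [341.8, -310.9, 55.2]
tool_rot: [3.139, -0.017, 1.484]
force: [-0.1, 0.0, 0.3]
width: -0.0
```

Run:
```python
from h import *
s=ctrl.read_state();print(s['eef_pos'],np.degrees(s['tool_rot']),s['qpos'].round(2),s['force'])
```

```text
[ 341.84432667 -310.93109944   55.18515273] [179.87414106  -0.9965009   85.00720921] [ 0.27  0.82  0.65  2.18 -1.09  0.54  1.7 ] [-0.07294977  0.03141659  0.32720253]
```

Request:
send_rows --rows '[{"x": 2, "y": -0.3, "z": 0, "roll": 0, "claw": 1}, {"x": 4.5, "y": -0.5, "z": 0, "roll": 0, "claw": 1}, {"x": 7, "y": -0.7, "z": 0, "roll": 0, "claw": 1}, {"x": 9.5, "y": -0.9, "z": 0, "roll": 0, "claw": 1}, {"x": 12, "y": -1.1, "z": 0, "roll": 0, "claw": 1}]'

```text
clock: 33.32
eef_pos: [461.9, -324.0, 57.7]
tool_rot: [3.139, -0.014, 1.481]
force: [-2.5, -1.4, -1.0]
width: 0.1
```

Request:
send_rows --rows '[{"x": 1, "y": -0.1, "z": 0, "roll": 0, "claw": 1}, {"x": 2, "y": -0.2, "z": 0, "roll": 0, "claw": 1}, {"x": 3, "y": -0.3, "z": 0, "roll": 0, "claw": 1}, {"x": 3.5, "y": -0.3, "z": 0, "roll": 0, "claw": 1}, {"x": 4, "y": -0.4, "z": 0, "roll": 0, "claw": 1}]'

```text
clock: 33.73
eef_pos: [500.8, -328.1, 57.8]
tool_rot: [3.138, -0.015, 1.481]
force: [-1.8, 1.1, -0.1]
width: -0.3
```

```bash
cat > dr.py <<'E'
from h import *
s=ctrl.read_state();print(s['eef_pos'],np.degrees(s['tool_rot'])[2],s['qpos'].round(2),s['force'])
blobs(lo=82,hi=94,box=(300,1000,-520,-170),mn=50)
E
python3 dr.py
```

```text
[ 500.75356931 -328.12379159   57.80608877] 84.83514530551996 [ 0.1   0.96  0.77  1.81 -0.95  0.8   1.29] [-1.83879886  1.05515212 -0.12812215]
```

Request:
send_rows --rows '[{"x": 0.4, "y": 0, "z": 0, "roll": 0, "claw": 1}, {"x": 0.8, "y": -0.1, "z": 0, "roll": 0, "claw": 1}, {"x": 1.2, "y": -0.1, "z": 0, "roll": 0, "claw": 1}, {"x": 1.2, "y": -0.1, "z": 0, "roll": 0, "claw": 1}]'

```text
clock: 34.12
eef_pos: [513.3, -330.0, 57.9]
tool_rot: [3.138, -0.013, 1.481]
force: [-1.3, -0.6, 0.1]
width: -0.5
```

Request:
send_rows --rows '[{"x": 0.3, "y": 0, "z": 0, "roll": 0, "claw": 1}, {"x": 0.6, "y": 0, "z": 0, "roll": 0, "claw": 1}, {"x": 0.8, "y": -0.1, "z": 0, "roll": 0, "claw": 1}, {"x": 0.8, "y": -0.1, "z": 0, "roll": 0, "claw": 1}]'

```text
clock: 34.45
eef_pos: [513.8, -330.0, 57.8]
tool_rot: [-3.134, -0.017, 1.478]
force: [-17.1, 3.8, 11.4]
width: -0.3
```

Request:
send_rows --rows '[{"x": -2, "y": 0, "z": 0, "roll": 0, "claw": 1}, {"x": -5, "y": 0, "z": 0, "roll": 0, "claw": 1}, {"x": -6, "y": 0, "z": 4, "roll": 0, "claw": 1}, {"x": -6, "y": 3, "z": 8, "roll": 0, "claw": 1}, {"x": -6, "y": 6, "z": 12, "roll": 0, "claw": 1}]'

```text
clock: 34.87
eef_pos: [460.4, -282.1, 166.1]
tool_rot: [3.136, -0.012, 1.476]
force: [2.0, 0.2, 0.4]
width: 0.1
```

Request:
send_rows --rows '[{"x": 0, "y": 4, "z": 2, "roll": 0, "claw": 1}, {"x": 0, "y": 8, "z": 4, "roll": 0, "claw": 1}, {"x": 0, "y": 12, "z": 6, "roll": 0, "claw": 1}, {"x": 0, "y": 16, "z": 8, "roll": 0, "claw": 1}, {"x": 0, "y": 19, "z": 8, "roll": 0, "claw": 1}]'

```text
clock: 35.28
eef_pos: [463.0, -90.2, 247.2]
tool_rot: [3.131, -0.013, 1.48]
force: [1.8, -0.7, 0.3]
width: 0.2
```

```bash
python3 dr.py
python3 - <<'E'
from h import *
im,_,_=blobs(lo=20,hi=60);cv2.imwrite('pics/t4.png',im)
print('unit');blobs(lo=94,hi=110,box=(300,1000,-520,-170))
print('lid');blobs(lo=60,hi=120,box=(330,580,170,480),mn=200)
E
```

```text
[462.95462998 -90.24701053 247.21680361] 84.77672655318996 [-0.58  0.6   1.12  2.02 -0.69  0.96  0.81] [ 1.81307146 -0.696193    0.30287594]
uv 475 232 c 575 -330 ztop 92 size 248 36 yaw 80 n 809 bgr [114.  74.  46.]
uv 321 140 c 801 9 ztop 58 size 67 30 yaw -85 n 156 bgr [63. 68. 71.]
uv 330 161 c 759 -12 ztop 56 size 106 28 yaw -84 n 186 bgr [61. 65. 68.]
uv 357 233 c 584 -71 ztop 28 size 66 34 yaw -51 n 177 bgr [ 39. 155. 160.]
uv 294 242 c 567 74 ztop 46 size 42 42 yaw -19 n 339 bgr [131. 149. 153.]
unit
uv 479 179 c 694 -344 ztop 104 size 252 227 yaw 85 n 11017 bgr [106. 106. 109.]
lid
uv 183 288 c 465 323 ztop 82 size 252 190 yaw -86 n 9133 bgr [ 34.  87. 166.]
```

View pics/t4.png

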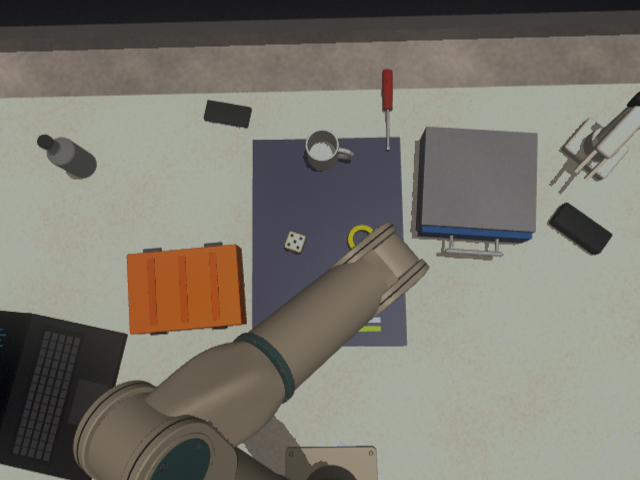

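```bash
python3 -c "
from cell import ctrl
print(ctrl.finish_job())"
```

```text
the job is handed in; nothing more can be done
None
```

The mat is cleared and the job is handed in. The start images showed two cameras and two servos. Both cameras are in the drawer, both servos are in the case, the lid is down and the drawer is shut. It took about 36 s of the 210 s.

- **Drawer:** I pulled it about 150 mm open by the handle and laid the cameras side by side in it. At the end I pushed it in until it hit its stop, where the force rose to about 17 N. The last top picture shows it closed.
- **Case:** I set both servos on the case floor, then tipped the lid forward to about 1.37 rad and backed the gripper away before it fell. The depth images then show it flat on the rim.
- **Bystanders:** The die and mug measured where they started. The tape was partly hidden by the arm in the last picture, and the arm never went down near it.
- **Not confirmed:** I saw the cameras lying in the drawer just before I pushed it shut. Both servos were seen in the case before the lid closed, the second one partly behind the gripper. None could be checked after closing. No knock or loosened grip showed up during the run, and the hand-in gave no verdict.

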